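# Dress both sides of a bench scraper on the sharpening stand

### The arm

A 7-joint arm with a two-finger parallel gripper is mounted at the origin on the work surface. World frame = base frame: x ahead of the robot, y to its left, z up, the work surface at z = 0. Lengths are in mm, angles in degrees, forces in N, time in s.
With the tool pointing down it reaches from about 425 to 875 mm from the base axis. Payload 8.4 kg.
Tool frame: the origin (TCP) lies midway between the tips of the shut fingers; the grasp point (between the pads) lies 19 mm behind it (ctrl.grip_depth is the distance from the TCP to the grasp point, in mm); z points along the fingers, y is the direction in which the jaws open and shut (so a half turn about z gives the same grasp; the last joint's range is limited). The gripper opens to 85 mm and grips with 20 to 120 N. Pads are 22 mm wide; open, the fingers measure 114 mm over their backs; the gripper's body (76 mm by 85 mm) begins 54 mm behind the grasp point. The pads swing forward as they close: fully open they stand 13 mm farther back than shut.
Start: joints at [66.108, 19.091, 2.286, 83.961, -0.768, 76.965, -3.352], TCP at [203.088, -617.43, 231.308] pointing down, gripper open.
Joint ranges: [-147.57, 147.57], [-21.85, 119.76], [-74.77, 79.35], [14.55, 137.4], [-85.83, 265.84], [4.83, 119.75], [-152.11, 152.11]. Speed limits (degrees/s): [127.2, 127.2, 159.86, 159.86, 180, 180, 180].

### API

Orientations are given as a 3x3 rotation matrix whose columns are the frame's x, y, z axes.
In Python, from workcell import ctrl gives the robot as it stands. The module is installed in compiled form; this text tells all that it offers.
- The arm moves only by the tool step_arm, never from a script. Its argument "plan" is a list of rows, each an object with "claw": the opening, from -1 (shut) to 1 (fully open); "delta_pos": the shift along the tool's x, y, z normalised to -1 to 1, where 1 is 150 mm, a list of three; "turn": the turn, a rotation vector about the tool's x, y, z normalised to -1 to 1, where 1 is pi rad, a list of three. A call has 1 to 20 rows; each row shifts and turns the pose as measured when the row begins, along the tool's axes as they then stand; what a row does not reach is not made up. A row lasts 1/10 s, in which the tool goes at most 50 mm and 8.59 degrees, less where a joint would pass 70% of its speed; a pose out of reach is approached as far as the arm can. A call with a number of a shift or a turn outside -1 to 1 is refused whole. A call with a gripper value outside its range is refused whole. The fingers move at their own pace and stop on an object; the grip force is fixed at half the most. Time passes only in rows, so rows that do not move let the fingers close. It gives the time, the measured TCP pose, the force and the opening at its end, in the units of the state.
- ctrl.state(): the state, without advancing time (a new reading comes with each control period).
- ctrl.read_camera(name): name is "side" or "top"; returns the picture (480x640x3 uint8, red, green, blue); there is no depth.
- ctrl.calibration(name): a dict with "intrinsics" (3x3 intrinsics, pixels), "position" and "orientation" of the camera in the world. Camera axes: x right, y down, z forward; pixel columns grow to the right and rows downward; lengths in mm; the calibration is good to about 2 mm. A picture is of the moment at which its call begins. calibration takes no time and is no camera call.
- ctrl.job_done(): hands the job in, once; it reports no verdict.
The state is a dict: "time_s": time; "joint_positions": joint angles; "joint_vel": joint speeds; "joint_torque": joint torques, N m; "eef_pos": TCP position; "eef_rot": TCP orientation; "wrist_force": force on the tool from outside, world axes, zero at the start; "wrist_torque": the same for the moment, N m; "finger_gap": finger opening in mm.
Only numpy, scipy, OpenCV 4.12 (cv2) and the standard library are available. Lean on these libraries where they do the work, as an engineer would, in place of code of your own. Each camera call takes 0.05 s, during which the arm holds its last target. There are 200 camera calls.

### The job

Take the square-handled bench scraper from the rack and dress its edge on the sharpening stand: lay the riveted side of the blade flat on the steel rest bar so that the scraper leans back about 30 degrees, handle to the robot's side, press the edge lightly on the stone, and keep both touching while you draw it from the left end of the stone to the right end as the robot sees it. Then turn the scraper round and give the plain side the same stroke, again from left to right and leaning back on the bar. Hang it back in its empty place in the rack, either way round, and leave the other things as they are.

Things in the scene. Friction and masses are not known exactly. Their poses are not given: they have to be found in the camera images.
- scraper: Bench scraper, 0.22 kg: steel blade 120 mm wide (y), 3 mm thick (x), 85 mm tall, then a square wooden handle 24 mm thick (x), 120 long (y), 30 tall (z 85 to 115). Origin: middle of the free edge, z up to the handle. Its -x side (to the robot at the start) shows two 12 mm rivet heads in the handle, the +x side is plain. Hangs in a rack slot, handle on the rails
- hone: Sharpening stand fixed to the table: grey base plate 150 x 310 x 12 mm. Origin: underside; z up, x away from the robot, y to the robot's left, along stone and bar (it stands aslant, turned 18 to 35 degrees to the left). At y = +-143 mm dark posts (x -27 to 3 mm, 10 mm thick, 114 mm tall) carry the bar
- bed: Tray of the stand (82 x 232 mm, 14 tall), origin under its middle, at x 28, z 12 mm in the stand's frame. It holds the grey stone, 70 (x) x 220 mm (y), centred: x -7 to 63 mm in the stand's frame. By wear the stone's top is 50 to 40 mm above the table (41 to 51 below the bar's centre): feel for it. It floats on springs, 2.5 N/mm, 7 mm of travel down
- bar: Round steel rest bar, 12 mm in diameter, 296 mm long, level, along the stand's y, over the near rim of the stone. Origin: middle of its centre line, at x -7.5, y 0, z 91 mm in the stand's frame, same axes. Sprung: pushed towards the robot (-x) it gives 2 N/mm, for 8 mm
- rack: Rack 160 x 170 mm fixed to the table; origin under its middle, x away from the robot (turned up to 12 degrees). Slots along y at x = -50 and +50 mm: 10 mm gap between two dark rails, each 6 mm thick, tops at z 100; end plates at y = +-79 mm, 100 tall. A hung scraper's handle rests on the rails: the square one's edge is then at z 15 mm, its middle at y 0
- round_scraper: Smaller scraper with a round dark handle (26 mm in diameter, 100 mm long), hanging in the other slot of the rack; leave it. Origin: middle of its free edge
- bowl: Aluminium bowl, 150 mm across, 60 mm tall, bystander; origin at the middle of its underside
- jar: Closed glass jar, 68 mm across, 100 mm tall, bystander; origin at the middle of its underside
- tin: Dark lidded loaf tin 100 x 180 x 65 mm, bystander; origin at the middle of its underside

How it is judged:
By the outcome, as a careful person would: the job done as asked, in the order asked, and still so for the second after the job is handed in, with the robot touching nothing.
It also fails if it takes over 72 s, if anything falls off the work surface, if the arm or the gripper's body presses on something with over 40 N, if the wrist force passes 120 N, or if a joint passes its speed limit or range.

## Working session

There is one attempt and no reset: what is moved stays moved. The work goes in short steps, Python scripts to look and compute and a tool call to move; the robot and the scene stay as the last step left them, time stands still between calls to the robot, and variables do not carry over. Pictures are saved under pics/ and viewed, about 8 in all and at most 12, crops included, and the job is handed in when it is done.

Besides the shell and the picture viewer there is one more tool, called after "Request:" in YAML: its name, and indented under it one key for each argument. step_arm: Moves the arm, as the interface text tells. Its arguments: {"type":"object","properties":{"plan":{"type":"array","items":{"type":"object","properties":{"claw":{"type":"number"},"delta_pos":{"type":"array","items":{"type":"number","minimum":-1,"maximum":1}},"turn":{"type":"array","items":{"type":"number","minimum":-1,"maximum":1}}}}}},"required":["plan"]}

```bash
mkdir -p pics; ls
python3 - <<'E'
from workcell import ctrl
import cv2,numpy as np
np.set_printoptions(precision=4,suppress=True)
for n in("side","top"):
    c=ctrl.calibration(n); print(n,c)
    cv2.imwrite(f"pics/{n}0.png",ctrl.read_camera(n)[:,:,::-1])
print(ctrl.state(),ctrl.grip_depth)
E
```

```text
pics
side {'intrinsics': array([[497.8285,   0.    , 319.7347],
       [  0.    , 497.8285, 238.4675],
       [  0.    ,   0.    ,   1.    ]]), 'position': array([ 345.8636, 1306.8516,  839.9236]), 'orientation': array([[-0.9776, -0.1131,  0.1776],
       [-0.2106,  0.5232, -0.8258],
       [ 0.0005, -0.8447, -0.5353]])}
top {'intrinsics': array([[486.1721,   0.    , 316.1629],
       [  0.    , 486.1721, 241.5113],
       [  0.    ,   0.    ,   1.    ]]), 'position': array([ 536.7465,  136.1713, 1411.7168]), 'orientation': array([[ 0.0278, -0.9988,  0.0403],
       [-0.9996, -0.0278,  0.0001],
       [ 0.001 , -0.0403, -0.9992]])}
{'time_s': 0.1, 'joint_positions': array([66.1089, 19.1288,  2.2836, 84.0043, -0.7674, 76.9644, -3.3524]), 'joint_vel': array([-0.0334, -0.0482, -0.0487, -0.2167, -0.0392,  0.0014,  0.0585]), 'joint_torque': array([  0.004 , -66.0014,   1.3701, -40.647 ,   0.017 ,   0.009 ,
        -0.0001]), 'eef_pos': array([ 202.9603, -617.0874,  230.5122]), 'eef_rot': array([[ 0.9499,  0.3124, -0.0005],
       [ 0.3124, -0.9499,  0.0013],
       [-0.0001, -0.0014, -1.    ]]), 'wrist_force': array([-0.0533, -0.3845,  0.0706]), 'wrist_torque': array([0.0188, 0.0036, 0.017 ]), 'finger_gap': 85.27753233411079} 18.700000000000003
```

View pics/top0.png

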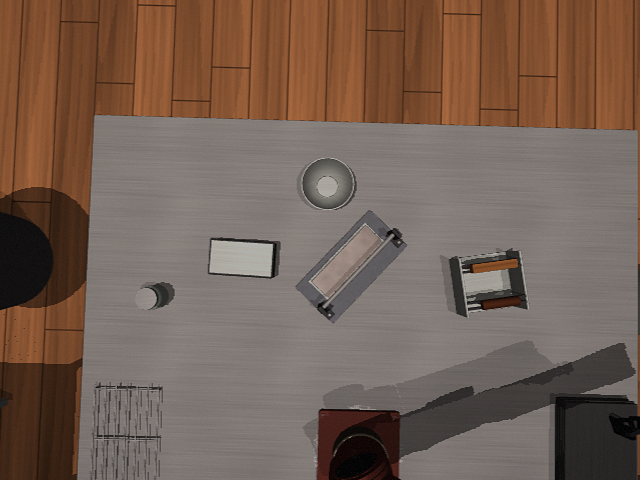

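View pics/side0.png

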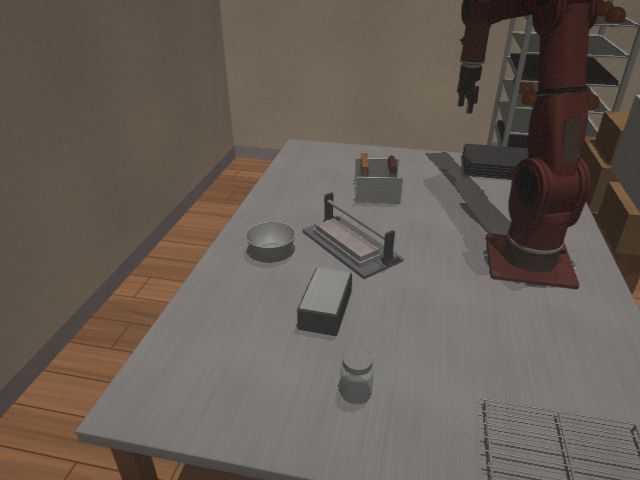

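The top view shows the hone at about (352,266), turned left; the rack is at (488,283), with the square orange-handled scraper in the far slot and the round dark one in the near slot. The side view shows the same layout. Next I'll zoom in to measure poses.

Run:
```python
import cv2,numpy as np
t=cv2.imread("pics/top0.png");s=cv2.imread("pics/side0.png")
def crop(im,x,y,w,h,W,H):
    c=cv2.resize(im[y:y+h,x:x+w],(W,H),interpolation=cv2.INTER_CUBIC)
    k=W/w
    for i in range(0,w,10):
        cv2.line(c,(int((i+.5)*k),0),(int((i+.5)*k),6 if (x+i)%50 else 14),(0,255,255),1)
        if (x+i)%20==0: cv2.putText(c,str(x+i),(int(i*k),24),0,.35,(0,255,255),1)
    for i in range(0,h,10):
        cv2.line(c,(0,int((i+.5)*k)),(6,int((i+.5)*k)),(0,255,255),1)
        if (y+i)%20==0: cv2.putText(c,str(y+i),(8,int((i+.5)*k)+4),0,.35,(0,255,255),1)
    return c
a=crop(t,290,205,120,120,600,600)
b=crop(t,440,240,100,80,800,640)[:600]
cv2.imwrite("pics/c1.png",a)
cv2.imwrite("pics/c2.png",crop(t,440,240,100,75,800,600))
cv2.imwrite("pics/c3.png",np.vstack([crop(s,295,185,110,90,660,540)]))
```

```text
(no output)
```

View pics/c1.png

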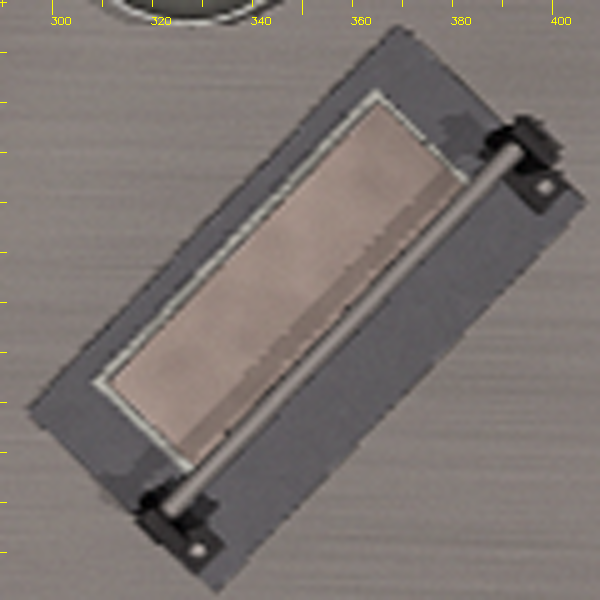

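View pics/c2.png

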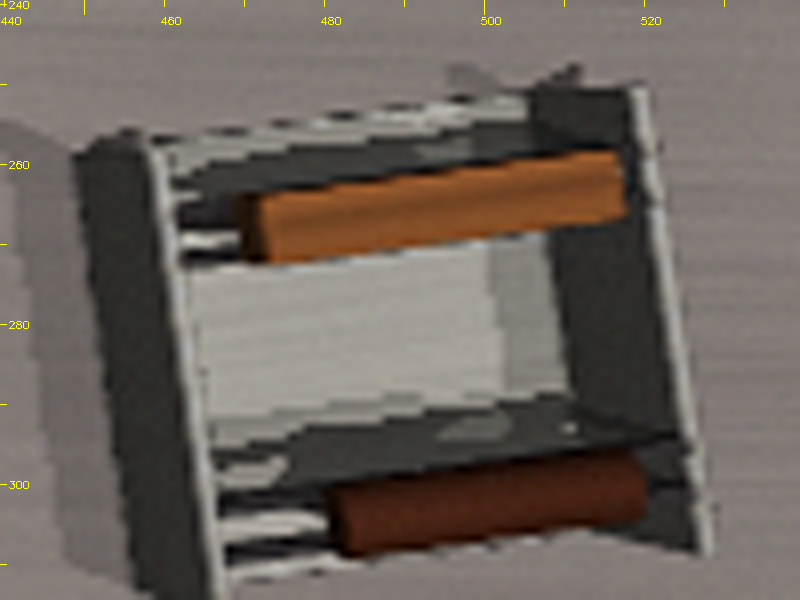

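View pics/c3.png

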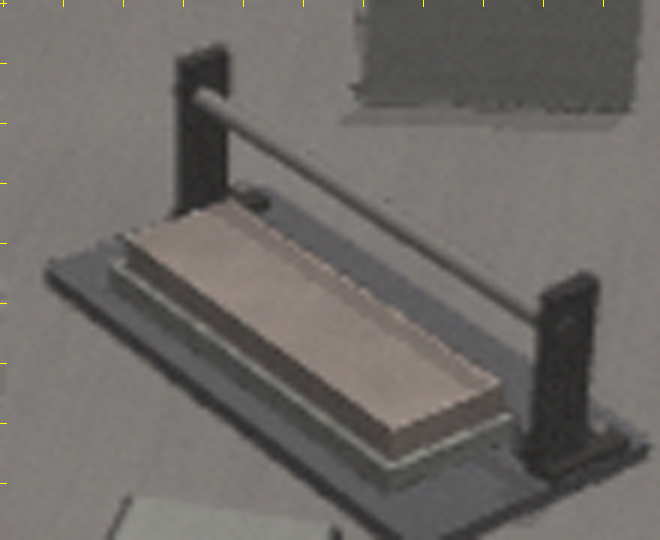

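Pixel picks: hone base corners at (369.6,209.6), (407,245), (333,323) and (295,286), bar ends at (393.2,234) and (323.6,306). The rack and orange handle corners come from crop 2. Fitting poses next.

```bash
cat > h.py <<'E'
import numpy as np, json
from scipy.optimize import least_squares
from scipy.spatial.transform import Rotation as Rn
from workcell import ctrl
np.set_printoptions(precision=3,suppress=True)
def proj(n,P):
    c=ctrl.calibration(n); q=(np.asarray(P)-c["position"])@c["orientation"]; q=q@c["intrinsics"].T
    return q[:,:2]/q[:,2:]
def fit(obs,x0):
    # obs: list of (cam, local xyz, pixel)
    def P(p,l): c,s=np.cos(p[2]),np.sin(p[2]); return np.array([p[0]+c*l[0]-s*l[1],p[1]+s*l[0]+c*l[1],l[2]])
    f=lambda p:np.concatenate([proj(n,[P(p,l)])[0]-px for n,l,px in obs])
    r=least_squares(f,x0,loss="soft_l1",x_scale=[10,10,.1]); return r.x,r.fun.reshape(-1,2)
def rows(p,R,n,claw,p0=None,R0=None):
    s=ctrl.state(); p0=s["eef_pos"] if p0 is None else p0; R0=s["eef_rot"] if R0 is None else R0
    rv=Rn.from_matrix(R0.T@R).as_rotvec()
    print("dist",np.linalg.norm(p-p0),"ang",np.degrees(np.linalg.norm(rv)),"n",n)
    Rk=[R0@Rn.from_rotvec(rv*k/n).as_matrix() for k in range(n)]
    o=[{"claw":claw,"delta_pos":(Rk[k].T@(p-p0)/n/150).round(3).tolist(),"turn":(rv/n/np.pi).round(4).tolist()} for k in range(n)]
    print(json.dumps(o) if np.linalg.norm(rv)>.01 else (n,json.dumps(o[0])))
E
python3 - <<'E'
from h import *
c1=lambda u,v:np.array([290+(u+.5)/5-.5,205+(v+.5)/5-.5])
c2=lambda u,v:np.array([440+(u+.5)/8-.5,240+(v+.5)/8-.5])
c3=lambda u,v:np.array([295+(u+.5)/6-.5,185+(v+.5)/6-.5])
T="top";S="side"
h=[(T,(75,-155,12),c1(400,25)),(T,(-75,-155,12),c1(587,202)),(T,(-75,155,6),c1(217,592)),(T,(75,155,12),c1(28,408)),
(T,(-7.5,-138,91),c1(518,148)),(T,(-7.5,138,91),c1(170,508)),(T,(69,-116,26),c1(375,92)),(T,(69,116,26),c1(95,381)),
(S,(-7.5,-138,91),c3(200,96)),(S,(-7.5,138,91),c3(540,318)),(S,(75,-155,12),c3(45,268)),(S,(-75,155,12),c3(650,448))]
p,r=fit(h,[560,30,.8]);print("hone",p,np.degrees(p[2]));print(r)
k=[(T,(80,79,100),c2(152,140)),(T,(80,-79,100),c2(638,92)),(T,(-80,-79,100),c2(705,555))]
p,r=fit(k,[560,-350,.1]);print("rack",p,np.degrees(p[2]));print(r)
for sg in(1,):
    c,s=np.cos(p[2]),np.sin(p[2]);print("slot",p[0]+50*c,p[1]+50*s)
k=[(T,(12,60,130),c2(262,195)),(T,(12,-60,130),c2(615,151)),(T,(-12,-60,130),c2(627,216)),(T,(-12,60,130),c2(272,262))]
p,r=fit(k,[600,-350,.1]);print("scr",p,np.degrees(p[2]));print(r)
E
```

```text
hone [522.946  29.412   0.827] 47.365839822919995
[[ 1.685  0.738]
 [ 1.759  1.537]
 [ 0.739  0.855]
 [ 1.117  1.26 ]
 [-1.113 -1.354]
 [-2.226 -0.337]
 [-0.717 -1.968]
 [-1.386 -1.456]
 [-1.259  0.705]
 [-0.218  1.711]
 [ 0.479 -1.278]
 [ 0.786 -1.786]]
rack [ 490.461 -345.198    0.153] 8.743954414588107
[[ 2.253  0.392]
 [-0.528 -0.898]
 [-0.498  0.319]]
slot 539.8797040682422 -337.5969497133517
scr [ 538.892 -336.569    0.155] 8.900436423494586
[[-0.425 -0.257]
 [ 0.513 -0.554]
 [ 0.322  0.364]
 [-0.399  0.42 ]]
```

Base and bar residuals oppose each other, so the plate is probably not centred on the origin in x. I'll refit with a free plate offset.

Run:
```python
from h import *
c1=lambda u,v:np.array([290+(u+.5)/5-.5,205+(v+.5)/5-.5])
c3=lambda u,v:np.array([295+(u+.5)/6-.5,185+(v+.5)/6-.5])
T="top";S="side"
for dx in(0,10,15,20):
  h=[(T,(75+dx,-155,12),c1(400,25)),(T,(-75+dx,-155,12),c1(587,202)),(T,(-75+dx,155,6),c1(217,592)),(T,(75+dx,155,12),c1(28,408)),
(T,(-7.5,-138,91),c1(518,148)),(T,(-7.5,138,91),c1(170,508)),(T,(69,-116,26),c1(375,92)),(T,(69,116,26),c1(95,381)),
(S,(-7.5,-138,91),c3(200,96)),(S,(-7.5,138,91),c3(540,318)),(S,(75+dx,-155,12),c3(45,268)),(S,(-75+dx,155,12),c3(650,448))]
  p,r=fit(h,[560,30,.8]);print(dx,"hone",p,np.degrees(p[2]),(r**2).sum());
  if dx in(10,15):print(r)
p,r=fit(h[4:6]+h[8:10],[560,30,.8]);print("bar only",p,np.degrees(p[2]));print(r)
p,r=fit(h[4:6],[560,30,.8]);print("bar top only",p,np.degrees(p[2]));print(r)
```

```text
0 hone [522.946  29.412   0.827] 47.365839822919995 40.24924495934006
10 hone [519.307  25.75    0.83 ] 47.56744490346489 9.514705531847163
[[ 0.224 -0.435]
 [ 0.417  0.226]
 [-0.325 -0.202]
 [-0.074  0.337]
 [ 0.081 -0.113]
 [-0.773  1.17 ]
 [ 0.372 -0.701]
 [-0.092  0.024]
 [-0.04   0.328]
 [ 1.337  1.116]
 [-0.836 -0.712]
 [-0.301 -1.312]]
15 hone [517.552  23.898   0.831] 47.62507578138487 18.987429657576275
[[-0.459 -1.026]
 [-0.234 -0.406]
 [-0.896 -0.764]
 [-0.68  -0.186]
 [ 0.713  0.512]
 [-0.067  1.875]
 [ 0.959 -0.082]
 [ 0.554  0.707]
 [ 0.576  0.126]
 [ 2.064  0.825]
 [-1.489 -0.45 ]
 [-0.879 -1.056]]
20 hone [515.926  22.226   0.831] 47.62348260190117 44.63609402047805
bar only [521.239  24.066   0.823] 47.157183763495524
[[ 0.964 -0.537]
 [-0.407  0.228]
 [-0.269 -0.053]
 [ 0.458  0.841]]
bar top only [520.795  24.828   0.828] 47.41426090652253
[[ 0.525 -0.55 ]
 [-0.52   0.537]]
```

```bash
cat >> h.py <<'E'
def tool(yawx,sign=1,tilt=0):
    """tool y along sign*frame x (yaw deg), z down; tilt: lean back about frame y (handle to -x)"""
    a=np.radians(yawx); F=Rn.from_euler("z",a)*Rn.from_euler("y",-np.radians(tilt))
    X=F.as_matrix(); y=sign*X[:,0]; z=-X[:,2]; return np.column_stack([np.cross(y,z),y,z])
E
python3 - <<'E'
from h import *
rows(np.array([539,-336.6,200]),tool(8.9),12,1)
E
```

```text
dist 438.7788112739389 ang 80.69312563567169 n 12
[{"claw": 1, "delta_pos": [0.226, -0.09, 0.017], "turn": [-0.0, -0.0, -0.0374]}, {"claw": 1, "delta_pos": [0.235, -0.063, 0.017], "turn": [-0.0, -0.0, -0.0374]}, {"claw": 1, "delta_pos": [0.241, -0.035, 0.017], "turn": [-0.0, -0.0, -0.0374]}, {"claw": 1, "delta_pos": [0.243, -0.006, 0.017], "turn": [-0.0, -0.0, -0.0374]}, {"claw": 1, "delta_pos": [0.242, 0.022, 0.017], "turn": [-0.0, -0.0, -0.0374]}, {"claw": 1, "delta_pos": [0.238, 0.05, 0.017], "turn": [-0.0, -0.0, -0.0374]}, {"claw": 1, "delta_pos": [0.23, 0.078, 0.017], "turn": [-0.0, -0.0, -0.0374]}, {"claw": 1, "delta_pos": [0.22, 0.104, 0.017], "turn": [-0.0, -0.0, -0.0374]}, {"claw": 1, "delta_pos": [0.206, 0.129, 0.017], "turn": [-0.0, -0.0, -0.0374]}, {"claw": 1, "delta_pos": [0.189, 0.153, 0.017], "turn": [-0.0, -0.0, -0.0374]}, {"claw": 1, "delta_pos": [0.17, 0.174, 0.017], "turn": [-0.0, -0.0, -0.0374]}, {"claw": 1, "delta_pos": [0.149, 0.192, 0.017], "turn": [-0.0, -0.0, -0.0374]}]
```

Request:
step_arm:
  plan:
    - {"claw": 1,"delta_pos": [0.226,-0.09,0.017],"turn": [0,0,-0.0374]}
    - {"claw": 1,"delta_pos": [0.235,-0.063,0.017],"turn": [0,0,-0.0374]}
    - {"claw": 1,"delta_pos": [0.241,-0.035,0.017],"turn": [0,0,-0.0374]}
    - {"claw": 1,"delta_pos": [0.243,-0.006,0.017],"turn": [0,0,-0.0374]}
    - {"claw": 1,"delta_pos": [0.242,0.022,0.017],"turn": [0,0,-0.0374]}
    - {"claw": 1,"delta_pos": [0.238,0.05,0.017],"turn": [0,0,-0.0374]}
    - {"claw": 1,"delta_pos": [0.23,0.078,0.017],"turn": [0,0,-0.0374]}
    - {"claw": 1,"delta_pos": [0.22,0.104,0.017],"turn": [0,0,-0.0374]}
    - {"claw": 1,"delta_pos": [0.206,0.129,0.017],"turn": [0,0,-0.0374]}
    - {"claw": 1,"delta_pos": [0.189,0.153,0.017],"turn": [0,0,-0.0374]}
    - {"claw": 1,"delta_pos": [0.17,0.174,0.017],"turn": [0,0,-0.0374]}
    - {"claw": 1,"delta_pos": [0.149,0.192,0.017],"turn": [0,0,-0.0374]}
    - {"claw": 1,"delta_pos": [0,0,0],"turn": [0,0,0]}

```text
time_s: 1.4
eef_pos: [540.5, -316.2, 192.0]
eef_rot: [[-0.21, 0.978, -0.008], [0.978, 0.21, 0.008], [0.01, -0.006, -1.0]]
wrist_force: [0.5, 0.6, -0.3]
finger_gap: 85.5
```

Run:
```python
from h import *
s=ctrl.state();print(s["eef_pos"],s["joint_positions"],s["time_s"])
rows(np.array([539,-336.6,108]),tool(8.9),4,1)
```

```text
[ 540.453 -316.195  192.028] [ 43.655  19.685 -21.832  88.886   7.249  73.481  32.945] 1.4
dist 86.48178928783204 ang 3.269865541745899 n 4
[{"claw": 1, "delta_pos": [-0.034, -0.009, 0.14], "turn": [-0.0005, -0.0008, 0.0044]}, {"claw": 1, "delta_pos": [-0.034, -0.008, 0.14], "turn": [-0.0005, -0.0008, 0.0044]}, {"claw": 1, "delta_pos": [-0.034, -0.008, 0.14], "turn": [-0.0005, -0.0008, 0.0044]}, {"claw": 1, "delta_pos": [-0.033, -0.008, 0.14], "turn": [-0.0005, -0.0008, 0.0044]}]
```

Request:
step_arm:
  plan:
    - {"claw": 1,"delta_pos": [-0.13,-0.03,0],"turn": [-0.002,-0.003,0.018]}
    - {"claw": 1,"delta_pos": [0,0,0],"turn": [0,0,0]}
    - {"claw": 1,"delta_pos": [0,0,0],"turn": [0,0,0]}

```text
time_s: 1.7
eef_pos: [539.4, -337.5, 190.6]
eef_rot: [[-0.149, 0.989, -0.002], [0.989, 0.149, 0.0], [0.001, -0.002, -1.0]]
wrist_force: [0.0, 0.0, -0.3]
finger_gap: 85.4
```

Run:
```python
from h import *
s=ctrl.state();print(s["eef_pos"])
rows(np.array([539,-336.6,105]),tool(8.9),3,1)
```

```text
[ 539.442 -337.471  190.618]
dist 85.6231887610032 ang 0.31939603674475847 n 3
(3, '{"claw": 1, "delta_pos": [0.002, -0.0, 0.19], "turn": [-0.0002, -0.0001, -0.0006]}')
```

Request:
step_arm:
  plan:
    - {"claw": 1,"delta_pos": [0,0,0.19]}
    - {"claw": 1,"delta_pos": [0,0,0.19]}
    - {"claw": 1,"delta_pos": [0,0,0.08]}
    - {"claw": 1,"delta_pos": [0,0,0]}
    - {"claw": 1,"delta_pos": [0,0,0]}

```text
validation failed for argument at $.pl...
```

Request:
step_arm:
  plan:
    - {"claw": 1,"delta_pos": [0,0,0.19],"turn": [0,0,0]}
    - {"claw": 1,"delta_pos": [0,0,0.19],"turn": [0,0,0]}
    - {"claw": 1,"delta_pos": [0,0,0.08],"turn": [0,0,0]}
    - {"claw": 1,"delta_pos": [0,0,0],"turn": [0,0,0]}
    - {"claw": 1,"delta_pos": [0,0,0],"turn": [0,0,0]}

```text
time_s: 2.2
eef_pos: [537.1, -341.9, 121.7]
eef_rot: [[-0.142, 0.99, -0.001], [0.99, 0.142, -0.002], [-0.002, -0.001, -1.0]]
wrist_force: [-0.2, 0.4, 0.2]
finger_gap: 85.2
```

Request:
step_arm:
  plan:
    - {"claw": 1,"delta_pos": [0.033,0.018,0.12],"turn": [0,0,0.004]}
    - {"claw": 1,"delta_pos": [0,0,0],"turn": [0,0,0]}
    - {"claw": 1,"delta_pos": [0,0,0],"turn": [0,0,0]}

```text
time_s: 2.5
eef_pos: [540.6, -338.4, 108.0]
eef_rot: [[-0.128, 0.992, 0.004], [0.992, 0.128, -0.005], [-0.006, 0.003, -1.0]]
wrist_force: [0.5, 0.1, 0.5]
finger_gap: 85.4
```

Request:
step_arm:
  plan:
    - {"claw": 1,"delta_pos": [0.013,-0.009,0.04],"turn": [0,0,-0.008]}
    - {"claw": 1,"delta_pos": [0,0,0],"turn": [0,0,0]}
    - {"claw": 0.2,"delta_pos": [0,0,0],"turn": [0,0,0]}
    - {"claw": -1,"delta_pos": [0,0,0],"turn": [0,0,0]}
    - {"claw": -1,"delta_pos": [0,0,0],"turn": [0,0,0]}
    - {"claw": -1,"delta_pos": [0,0,0],"turn": [0,0,0]}
    - {"claw": -1,"delta_pos": [0,0,0],"turn": [0,0,0]}
    - {"claw": -1,"delta_pos": [0,0,0],"turn": [0,0,0]}

```text
time_s: 3.3
eef_pos: [540.2, -338.1, 105.4]
eef_rot: [[-0.155, 0.988, 0.007], [0.988, 0.155, -0.008], [-0.009, 0.006, -1.0]]
wrist_force: [-0.3, -0.4, -0.7]
finger_gap: 22.9
```

Request:
step_arm:
  plan:
    - {"claw": -0.1,"delta_pos": [0,0,0],"turn": [0,0,0]}
    - {"claw": -0.1,"delta_pos": [0,0,0],"turn": [0,0,0]}
    - {"claw": -0.1,"delta_pos": [0.009,-0.006,0.035],"turn": [0.002,0.003,0]}
    - {"claw": -0.1,"delta_pos": [0,0,0],"turn": [0,0,0]}
    - {"claw": -1,"delta_pos": [0,0,0],"turn": [0,0,0]}
    - {"claw": -1,"delta_pos": [0,0,0],"turn": [0,0,0]}
    - {"claw": -1,"delta_pos": [0,0,0],"turn": [0,0,0]}
    - {"claw": -1,"delta_pos": [0,0,0],"turn": [0,0,0]}

```text
time_s: 4.1
eef_pos: [539.1, -336.7, 99.4]
eef_rot: [[-0.156, 0.988, -0.001], [0.988, 0.156, 0.001], [0.001, -0.001, -1.0]]
wrist_force: [0.7, 0.5, 0.5]
finger_gap: 23.2
```

Request:
step_arm:
  plan:
    - {"claw": -1,"delta_pos": [0,0,-0.1],"turn": [0,0,0]}
    - {"claw": -1,"delta_pos": [0,0,-0.22],"turn": [0,0,0]}
    - {"claw": -1,"delta_pos": [0,0,-0.25],"turn": [0,0,0]}
    - {"claw": -1,"delta_pos": [0,0,-0.25],"turn": [0,0,0]}
    - {"claw": -1,"delta_pos": [0,0,-0.2],"turn": [0,0,0]}
    - {"claw": -1,"delta_pos": [0,0,0],"turn": [0,0,0]}
    - {"claw": -1,"delta_pos": [0,0,0],"turn": [0,0,0]}

```text
time_s: 4.8
eef_pos: [537.9, -335.5, 261.7]
eef_rot: [[-0.157, 0.988, -0.003], [0.988, 0.157, 0.003], [0.003, -0.002, -1.0]]
wrist_force: [-1.0, 0.6, -1.9]
finger_gap: 23.4
```

```bash
cat >> h.py <<'E'
H=np.array([520.,25.5]);HY=47.4;L=84.4
def hon(P):  # hone frame -> world
    r=Rn.from_euler("z",HY,degrees=True).apply(np.asarray(P,float)); r[...,:2]+=H; return r
def unhon(P):
    P=np.array(P,float); P[...,:2]-=H; return Rn.from_euler("z",-HY,degrees=True).apply(P)
U=np.array([-.5,0,.866]); N=np.array([.866,0,.5])  # up the blade; normal away from bar
def spose(y,back,off,sign=1,zs=45):
    s=(91-zs+7.5*.5)/.866; E=np.array([-7.5,0,91])-s*U+7.5*N
    return hon(E+[0,y,0]+(back+L)*U+off*N), tool(HY,sign,30)
def where(sign=1):
    s=ctrl.state(); R=s["eef_rot"]; e=unhon(s["eef_pos"]+L*R[:,2]); Rh=Rn.from_euler("z",-HY,degrees=True).as_matrix()@R
    d=e-np.array([-7.5,0,91]); n=sign*Rh[:,1]; 
    print("t",s["time_s"],"edge(hone)",e,"bar gap",d@n-7.5,"tilt",np.degrees(np.arcsin(-sign*Rh[2,1]))*-1,"yaw",np.degrees(np.arctan2(sign*Rh[1,1],sign*Rh[0,1])),"roll(x.z)",np.degrees(Rh[2,0]))
    f=Rn.from_euler("z",-HY,degrees=True).apply(s["wrist_force"]);print("F hone",f,"M",s["wrist_torque"],"J",s["joint_positions"],"gap",s["finger_gap"])
E
python3 - <<'E'
from h import *
where()
p,R=spose(52,60,15); print(p)
rows(p,R,12,-1)
E
```

```text
t 4.8 edge(hone) [-253.616 -257.195  177.259] bar gap -40.892344162640896 tilt -0.12760216304112573 yaw -38.387467814077205 roll(x.z) 0.19784339309075563
F hone [-0.251  1.178 -1.91 ] M [ 0.001 -0.014  0.04 ] J [ 44.3    18.117 -20.954  82.567   6.373  80.716  32.256] gap 23.357694332237113
[460.407  37.517 177.55 ]
dist 390.1843470170207 ang 48.404378976898684 n 12
[{"claw": -1, "delta_pos": [0.211, -0.01, 0.047], "turn": [-0.0134, 0.0045, -0.0174]}, {"claw": -1, "delta_pos": [0.211, -0.0, 0.05], "turn": [-0.0134, 0.0045, -0.0174]}, {"claw": -1, "delta_pos": [0.21, 0.009, 0.053], "turn": [-0.0134, 0.0045, -0.0174]}, {"claw": -1, "delta_pos": [0.208, 0.018, 0.057], "turn": [-0.0134, 0.0045, -0.0174]}, {"claw": -1, "delta_pos": [0.206, 0.027, 0.061], "turn": [-0.0134, 0.0045, -0.0174]}, {"claw": -1, "delta_pos": [0.204, 0.035, 0.065], "turn": [-0.0134, 0.0045, -0.0174]}, {"claw": -1, "delta_pos": [0.201, 0.044, 0.07], "turn": [-0.0134, 0.0045, -0.0174]}, {"claw": -1, "delta_pos": [0.197, 0.051, 0.075], "turn": [-0.0134, 0.0045, -0.0174]}, {"claw": -1, "delta_pos": [0.193, 0.059, 0.08], "turn": [-0.0134, 0.0045, -0.0174]}, {"claw": -1, "delta_pos": [0.188, 0.066, 0.085], "turn": [-0.0134, 0.0045, -0.0174]}, {"claw": -1, "delta_pos": [0.183, 0.072, 0.091], "turn": [-0.0134, 0.0045, -0.0174]}, {"claw": -1, "delta_pos": [0.178, 0.078, 0.096], "turn": [-0.0134, 0.0045, -0.0174]}]
```

Run:
```python
from h import *
p,R=spose(52,60,15); print(p)
rows(p+[0,0,55],R,11,-1)
```

```text
[460.407  37.517 177.55 ]
dist 382.12166788796986 ang 48.404378976898684 n 11
[{"claw": -1, "delta_pos": [0.231, -0.011, 0.018], "turn": [-0.0146, 0.005, -0.019]}, {"claw": -1, "delta_pos": [0.231, 0.002, 0.022], "turn": [-0.0146, 0.005, -0.019]}, {"claw": -1, "delta_pos": [0.23, 0.015, 0.026], "turn": [-0.0146, 0.005, -0.019]}, {"claw": -1, "delta_pos": [0.228, 0.027, 0.03], "turn": [-0.0146, 0.005, -0.019]}, {"claw": -1, "delta_pos": [0.226, 0.039, 0.035], "turn": [-0.0146, 0.005, -0.019]}, {"claw": -1, "delta_pos": [0.222, 0.05, 0.041], "turn": [-0.0146, 0.005, -0.019]}, {"claw": -1, "delta_pos": [0.218, 0.062, 0.047], "turn": [-0.0146, 0.005, -0.019]}, {"claw": -1, "delta_pos": [0.213, 0.072, 0.053], "turn": [-0.0146, 0.005, -0.019]}, {"claw": -1, "delta_pos": [0.208, 0.082, 0.06], "turn": [-0.0146, 0.005, -0.019]}, {"claw": -1, "delta_pos": [0.202, 0.091, 0.067], "turn": [-0.0146, 0.005, -0.019]}, {"claw": -1, "delta_pos": [0.195, 0.1, 0.075], "turn": [-0.0146, 0.005, -0.019]}]
```

Request:
step_arm:
  plan:
    - {"claw": -1,"delta_pos": [0.231,-0.011,0.018],"turn": [-0.0146,0.005,-0.019]}
    - {"claw": -1,"delta_pos": [0.231,0.002,0.022],"turn": [-0.0146,0.005,-0.019]}
    - {"claw": -1,"delta_pos": [0.23,0.015,0.026],"turn": [-0.0146,0.005,-0.019]}
    - {"claw": -1,"delta_pos": [0.228,0.027,0.03],"turn": [-0.0146,0.005,-0.019]}
    - {"claw": -1,"delta_pos": [0.226,0.039,0.035],"turn": [-0.0146,0.005,-0.019]}
    - {"claw": -1,"delta_pos": [0.222,0.05,0.041],"turn": [-0.0146,0.005,-0.019]}
    - {"claw": -1,"delta_pos": [0.218,0.062,0.047],"turn": [-0.0146,0.005,-0.019]}
    - {"claw": -1,"delta_pos": [0.213,0.072,0.053],"turn": [-0.0146,0.005,-0.019]}
    - {"claw": -1,"delta_pos": [0.208,0.082,0.06],"turn": [-0.0146,0.005,-0.019]}
    - {"claw": -1,"delta_pos": [0.1,0.06,0.05],"turn": [-0.0146,0.005,-0.019]}
    - {"claw": -1,"delta_pos": [0.05,0.02,0.02],"turn": [-0.014,0.005,-0.015]}
    - {"claw": -1,"delta_pos": [0,0,0],"turn": [0,0,0]}
    - {"claw": -1,"delta_pos": [0,0,0],"turn": [0,0,0]}

```text
time_s: 6.1
eef_pos: [455.7, 10.5, 220.8]
eef_rot: [[-0.745, 0.583, 0.326], [0.667, 0.637, 0.386], [0.017, 0.505, -0.863]]
wrist_force: [0.2, 0.1, -2.6]
finger_gap: 23.4
```

Run:
```python
from h import *
where()
p,R=spose(52,60,15); print(p)
rows(p+[0,0,40],R,4,-1)
```

```text
t 6.1 edge(hone) [-11.948  38.991 147.956] bar gap 17.495816184039892 tilt 30.310683327771287 yaw 0.15498181323328608 roll(x.z) 0.9913294632857322
F hone [ 0.217 -0.073 -2.574] M [-0.609  0.51  -0.008] J [ 44.291 -12.535 -26.239 123.618 -38.881  61.237  83.245] gap 23.3990134129641
[460.407  37.517 177.55 ]
dist 27.58479928522788 ang 1.272054664645498 n 4
[{"claw": -1, "delta_pos": [0.024, 0.03, 0.025], "turn": [0.0004, -0.0017, 0.0002]}, {"claw": -1, "delta_pos": [0.024, 0.03, 0.024], "turn": [0.0004, -0.0017, 0.0002]}, {"claw": -1, "delta_pos": [0.024, 0.031, 0.024], "turn": [0.0004, -0.0017, 0.0002]}, {"claw": -1, "delta_pos": [0.025, 0.031, 0.024], "turn": [0.0004, -0.0017, 0.0002]}]
```

Request:
step_arm:
  plan:
    - {"claw": -1,"delta_pos": [0.03,-0.01,0.15],"turn": [0.001,-0.003,0]}
    - {"claw": -1,"delta_pos": [0.03,-0.01,0.17],"turn": [0.001,-0.003,0]}
    - {"claw": -1,"delta_pos": [0.02,-0.01,0.12],"turn": [0,0,0]}
    - {"claw": -1,"delta_pos": [0,0,0.05],"turn": [0,0,0]}
    - {"claw": -1,"delta_pos": [0,0,0],"turn": [0,0,0]}
    - {"claw": -1,"delta_pos": [0,0,0],"turn": [0,0,0]}

```text
time_s: 6.7
eef_pos: [471.2, 41.4, 154.3]
eef_rot: [[-0.732, 0.591, 0.337], [0.681, 0.636, 0.363], [0.0, 0.496, -0.868]]
wrist_force: [0.5, 0.3, -1.8]
finger_gap: 22.8
```

Run:
```python
from h import *
where()
p,R=spose(52,20,12); print(p)
rows(p,R,2,-1)
for n in("side","top"):
    import cv2; cv2.imwrite(f"pics/{n}1.png",ctrl.read_camera(n)[:,:,::-1])
s=cv2.imread("pics/side1.png")[150:300,270:470]; cv2.imwrite("pics/s1c.png",cv2.resize(s,(800,600),interpolation=cv2.INTER_CUBIC))
```

```text
t 6.7 edge(hone) [20.509 46.429 81.044] bar gap 11.661571068551865 tilt 29.71900682589077 yaw -0.32254072676387097 roll(x.z) 0.02343519346406806
F hone [ 0.554 -0.19  -1.785] M [-0.628  0.482  0.002] J [ 41.739  -8.143 -31.453 128.311 -39.956  48.633  81.437] gap 22.819045179615692
[472.186  50.327 141.41 ]
dist 15.767040350227765 ang 0.41839097256687946 n 2
(2, '{"claw": -1, "delta_pos": [0.018, -0.0, 0.049], "turn": [-0.0008, 0.0004, -0.0008]}')
```

View pics/s1c.png

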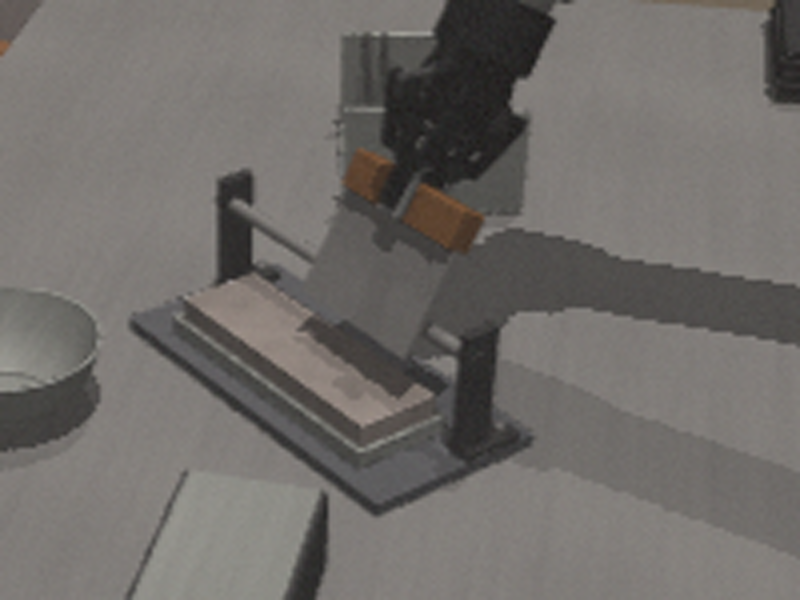

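Side view: the scraper is square in the hand, leaning over the bar, with its edge above the left half of the stone. Descending to feel the stone.

Request:
step_arm:
  plan:
    - {"claw": -1,"delta_pos": [0.04,0,0.1],"turn": [-0.001,0,-0.001]}
    - {"claw": -1,"delta_pos": [0.03,0,0.06],"turn": [0,0,0]}
    - {"claw": -1,"delta_pos": [0,0,0.02],"turn": [0,0,0]}
    - {"claw": -1,"delta_pos": [0,0,0],"turn": [0,0,0]}
    - {"claw": -1,"delta_pos": [0,0,0],"turn": [0,0,0]}

```text
time_s: 7.3
eef_pos: [474.9, 56.5, 133.3]
eef_rot: [[-0.732, 0.588, 0.345], [0.681, 0.636, 0.362], [-0.006, 0.5, -0.866]]
wrist_force: [0.9, -0.3, -1.9]
finger_gap: 23.3
```

Run:
```python
from h import *
where()
```

```text
t 7.3 edge(hone) [34.525 53.447 60.195] bar gap 13.367891312676264 tilt 30.005383003460345 yaw -0.14814234840363566 roll(x.z) -0.34771455581431837
F hone [ 0.378 -0.883 -1.882] M [-0.531  0.515  0.018] J [ 40.484  -6.469 -33.164 129.938 -41.042  44.092  81.371] gap 23.279650889142665
```

Request:
step_arm:
  plan:
    - {"claw": -1,"delta_pos": [0.02,-0.02,0.055],"turn": [0,0.002,0.001]}
    - {"claw": -1,"delta_pos": [0,0,0],"turn": [0,0,0]}
    - {"claw": -1,"delta_pos": [0,0,0.015],"turn": [0,0,0]}
    - {"claw": -1,"delta_pos": [0,0,0],"turn": [0,0,0]}

```text
time_s: 7.7
eef_pos: [475.0, 60.1, 122.4]
eef_rot: [[-0.732, 0.591, 0.341], [0.682, 0.633, 0.367], [0.001, 0.5, -0.866]]
wrist_force: [0.0, 0.5, -2.6]
finger_gap: 23.3
```

Run:
```python
from h import *
where()
```

```text
t 7.7 edge(hone) [37.247 56.252 49.375] bar gap 10.063762557880871 tilt 30.028494944413268 yaw -0.40676490042584146 roll(x.z) 0.04295364012373424
F hone [ 0.387  0.301 -2.649] M [-0.569  0.476  0.051] J [ 40.177  -5.191 -33.594 130.459 -41.335  42.545  81.596] gap 23.34307697239852
```

Request:
step_arm:
  plan:
    - {"claw": -1,"delta_pos": [0,-0.015,0.013],"turn": [0,0,0.002]}
    - {"claw": -1,"delta_pos": [0,-0.01,0.01],"turn": [0,0,0]}
    - {"claw": -1,"delta_pos": [0,0,0],"turn": [0,0,0]}

```text
time_s: 8.0
eef_pos: [474.1, 58.8, 117.3]
eef_rot: [[-0.727, 0.595, 0.341], [0.686, 0.628, 0.366], [0.004, 0.501, -0.866]]
wrist_force: [0.4, -0.2, -1.4]
finger_gap: 23.3
```

Run:
```python
from h import *
where()
```

```text
t 8.0 edge(hone) [35.672 56.025 44.278] bar gap 5.7518705265522545 tilt 30.03982108668635 yaw -0.8597858611363872 roll(x.z) 0.22217499156838555
F hone [ 0.183 -0.442 -1.379] M [-0.489  0.417  0.019] J [ 40.216  -4.755 -33.557 130.85  -41.589  41.893  81.849] gap 23.28098777558692
```

Request:
step_arm:
  plan:
    - {"claw": -1,"delta_pos": [0,0,0.013],"turn": [0,-0.001,-0.004]}
    - {"claw": -1,"delta_pos": [0,0,0],"turn": [0,0,0]}

```text
time_s: 8.2
eef_pos: [475.2, 59.4, 116.0]
eef_rot: [[-0.734, 0.585, 0.344], [0.679, 0.637, 0.364], [-0.006, 0.501, -0.865]]
wrist_force: [-2.2, -0.3, 1.1]
finger_gap: 23.5
```

Run:
```python
from h import *
where()
```

```text
t 8.2 edge(hone) [36.923 55.274 42.92 ] bar gap 6.870425298798445 tilt 30.073275619589932 yaw 0.024612068483047905 roll(x.z) -0.3590412134483879
F hone [-1.685  1.421  1.144] M [-0.211  0.623  0.174] J [ 40.067  -4.645 -33.67  130.972 -41.661  41.344  82.551] gap 23.50601375626892
```

Request:
step_arm:
  plan:
    - {"claw": -1,"delta_pos": [0,-0.025,-0.014],"turn": [0,0.002,0]}
    - {"claw": -1,"delta_pos": [0,-0.021,-0.01],"turn": [0,0,0]}
    - {"claw": -1,"delta_pos": [0,0,0],"turn": [0,0,0]}

```text
time_s: 8.5
eef_pos: [470.3, 53.5, 116.4]
eef_rot: [[-0.736, 0.585, 0.341], [0.677, 0.637, 0.369], [-0.001, 0.502, -0.865]]
wrist_force: [-0.5, 0.5, 0.9]
finger_gap: 23.2
```

Run:
```python
from h import *
where()
```

```text
t 8.5 edge(hone) [29.399 55.452 43.419] bar gap 0.5660390741210772 tilt 30.15029349159885 yaw 0.06903198492388268 roll(x.z) -0.07071182152824142
F hone [-0.001  0.726  0.912] M [-0.205  0.495  0.073] J [ 40.58   -4.931 -32.869 131.199 -42.056  42.425  83.978] gap 23.212807625281123
```

Request:
step_arm:
  plan:
    - {"claw": -1,"delta_pos": [0,-0.017,-0.007],"turn": [0,0,0]}
    - {"claw": -1,"delta_pos": [0,0,0],"turn": [0,0,0]}

```text
time_s: 8.7
eef_pos: [468.8, 51.7, 116.5]
eef_rot: [[-0.737, 0.584, 0.341], [0.676, 0.637, 0.369], [-0.002, 0.503, -0.864]]
wrist_force: [1.6, 1.8, 0.1]
finger_gap: 23.1
```

Run:
```python
from h import *
where()
```

```text
t 8.7 edge(hone) [27.065 55.277 43.595] bar gap -1.38451806735495 tilt 30.20186792160005 yaw 0.10711303044877099 roll(x.z) -0.10486066184418721
F hone [2.375 0.009 0.132] M [0.09  0.069 0.178] J [ 40.738  -5.116 -32.64  131.358 -42.26   42.636  84.473] gap 23.082912598389367
```

Request:
step_arm:
  plan:
    - {"claw": -1,"delta_pos": [0,-0.008,0.012],"turn": [0,0,0]}
    - {"claw": -1,"delta_pos": [0,-0.002,0.004],"turn": [0,0,0]}
    - {"claw": -1,"delta_pos": [-0.02,-0.001,0.003],"turn": [0,0,0]}
    - {"claw": -1,"delta_pos": [-0.025,-0.001,0.003],"turn": [0,0,0]}

```text
time_s: 9.1
eef_pos: [474.3, 49.5, 114.1]
eef_rot: [[-0.739, 0.581, 0.341], [0.673, 0.638, 0.373], [-0.001, 0.505, -0.863]]
wrist_force: [-2.4, 3.7, 5.6]
finger_gap: 23.2
```

Run:
```python
from h import *
where()
```

```text
t 9.1 edge(hone) [29.368 49.943 41.279] bar gap -0.5537117592936873 tilt 30.327975361480032 yaw 0.3064833755767902 roll(x.z) -0.07094810450923933
F hone [1.092 4.315 5.644] M [1.085 0.41  0.669] J [ 40.782  -3.902 -32.596 130.796 -41.963  42.177  84.859] gap 23.186317703416407
```

Request:
step_arm:
  plan:
    - {"claw": -1,"delta_pos": [0.02,0,-0.03],"turn": [0,0,-0.001]}
    - {"claw": -1,"delta_pos": [0.03,-0.005,0],"turn": [0,0,0]}
    - {"claw": -1,"delta_pos": [0,-0.005,0],"turn": [0,0,0]}
    - {"claw": -1,"delta_pos": [0,0,0],"turn": [0,0,0]}

```text
time_s: 9.5
eef_pos: [466.3, 52.1, 117.7]
eef_rot: [[-0.74, 0.579, 0.342], [0.672, 0.64, 0.372], [-0.004, 0.506, -0.863]]
wrist_force: [3.3, 3.1, -0.5]
finger_gap: 23.0
```

Run:
```python
from h import *
where()
```

```text
t 9.5 edge(hone) [25.881 57.532 44.838] bar gap -1.6155938925625994 tilt 30.372616021321548 yaw 0.49184862589486594 roll(x.z) -0.21797437202029699
F hone [ 4.544 -0.364 -0.476] M [ 0.139 -0.302 -0.238] J [ 40.809  -5.566 -32.463 131.636 -42.749  42.991  85.279] gap 22.961579333767624
```

Request:
step_arm:
  plan:
    - {"claw": -1,"delta_pos": [0,-0.005,0.015],"turn": [0,0.001,0.001]}
    - {"claw": -1,"delta_pos": [0,-0.004,0.006],"turn": [0,0,0]}

```text
time_s: 9.7
eef_pos: [467.6, 52.7, 115.3]
eef_rot: [[-0.74, 0.58, 0.342], [0.673, 0.638, 0.374], [-0.001, 0.507, -0.862]]
wrist_force: [-0.5, 3.1, 7.6]
finger_gap: 23.2
```

Run:
```python
from h import *
where()
```

```text
t 9.7 edge(hone) [27.402 57.151 42.553] bar gap -1.6917914691548797 tilt 30.4638833688007 yaw 0.33466831872602015 roll(x.z) -0.05231799871648214
F hone [1.981 2.462 7.628] M [ 0.958 -0.208  0.296] J [ 40.749  -5.053 -32.543 131.609 -42.844  42.603  85.339] gap 23.173241727563408
```

Request:
step_arm:
  plan:
    - {"claw": -1,"delta_pos": [-0.02,-0.004,0.001],"turn": [0,0,0]}
    - {"claw": -1,"delta_pos": [-0.03,-0.004,0],"turn": [0,0,0]}
    - {"claw": -1,"delta_pos": [-0.03,-0.004,0],"turn": [0,0,0]}

```text
time_s: 10.0
eef_pos: [474.5, 47.2, 114.4]
eef_rot: [[-0.744, 0.578, 0.337], [0.669, 0.639, 0.38], [0.004, 0.508, -0.861]]
wrist_force: [-2.2, 6.8, 6.7]
finger_gap: 23.4
```

Run:
```python
from h import *
where()
```

```text
t 10.0 edge(hone) [28.054 48.977 41.726] bar gap -1.5551037560449021 tilt 30.537763706660403 yaw 0.4893924337445901 roll(x.z) 0.2413544090448762
F hone [3.552 6.228 6.684] M [1.675 0.098 0.602] J [ 41.042  -3.484 -32.219 130.523 -42.099  42.779  85.755] gap 23.39050006222409
```

Request:
step_arm:
  plan:
    - {"claw": -1,"delta_pos": [-0.035,-0.005,-0.001],"turn": [0,-0.0005,0.0005]}
    - {"claw": -1,"delta_pos": [-0.035,-0.005,-0.001],"turn": [0,-0.0005,0.0005]}
    - {"claw": -1,"delta_pos": [-0.035,-0.005,-0.001],"turn": [0,-0.0005,0.0005]}
    - {"claw": -1,"delta_pos": [-0.035,-0.005,-0.001],"turn": [0,-0.0005,0.0005]}

```text
time_s: 10.4
eef_pos: [487.0, 36.7, 113.7]
eef_rot: [[-0.744, 0.579, 0.334], [0.668, 0.636, 0.386], [0.01, 0.51, -0.86]]
wrist_force: [-3.7, 6.3, 8.9]
finger_gap: 22.9
```

Run:
```python
from h import *
where()
```

```text
t 10.4 edge(hone) [28.938 33.15  41.102] bar gap -1.4614174009226781 tilt 30.676272090386803 yaw 0.31716514470071067 roll(x.z) 0.5948642712058918
F hone [2.146 6.933 8.928] M [ 1.746 -0.044  0.788] J [ 41.479  -1.116 -31.672 128.721 -40.886  42.909  85.959] gap 22.88358637192676
```

Request:
step_arm:
  plan:
    - {"claw": -1,"delta_pos": [-0.035,-0.007,-0.004],"turn": [0.0005,-0.0015,0.0003]}
    - {"claw": -1,"delta_pos": [-0.035,-0.007,-0.004],"turn": [0.0005,-0.0015,0.0003]}
    - {"claw": -1,"delta_pos": [-0.035,-0.006,-0.003],"turn": [0.0005,-0.0015,0.0003]}
    - {"claw": -1,"delta_pos": [-0.035,-0.006,-0.003],"turn": [0.0005,-0.0015,0.0003]}

```text
time_s: 10.8
eef_pos: [498.7, 25.6, 114.0]
eef_rot: [[-0.742, 0.579, 0.337], [0.67, 0.638, 0.379], [0.004, 0.507, -0.862]]
wrist_force: [-2.4, 6.2, 7.6]
finger_gap: 23.5
```

Run:
```python
from h import *
where()
```

```text
t 10.8 edge(hone) [28.449 16.488 41.242] bar gap -1.668994693757842 tilt 30.479847614571863 yaw 0.3621752380464654 roll(x.z) 0.247556476989644
F hone [2.898 5.985 7.612] M [ 1.881 -0.081  0.766] J [ 41.71    0.464 -31.293 127.202 -39.391  42.657  85.563] gap 23.472281407469495
```

Request:
step_arm:
  plan:
    - {"claw": -1,"delta_pos": [-0.035,-0.007,-0.004],"turn": [0.0005,-0.0015,0.0005]}
    - {"claw": -1,"delta_pos": [-0.035,-0.007,-0.004],"turn": [0.0005,-0.0015,0.0005]}
    - {"claw": -1,"delta_pos": [-0.035,-0.007,-0.003],"turn": [0.0003,-0.0015,0.0005]}
    - {"claw": -1,"delta_pos": [-0.035,-0.006,-0.003],"turn": [0.0003,-0.001,0.0005]}
    - {"claw": -1,"delta_pos": [-0.035,-0.006,-0.003],"turn": [0.0003,-0.001,0.0005]}

```text
time_s: 11.3
eef_pos: [512.9, 12.6, 114.2]
eef_rot: [[-0.74, 0.581, 0.339], [0.673, 0.638, 0.374], [0.001, 0.505, -0.863]]
wrist_force: [-0.8, 5.9, 7.9]
finger_gap: 23.2
```

Run:
```python
from h import *
where()
```

```text
t 11.3 edge(hone) [28.288 -3.144 41.329] bar gap -1.7063956143698293 tilt 30.329815074687772 yaw 0.27704437273503824 roll(x.z) 0.07264642639485297
F hone [3.745 4.591 7.936] M [ 1.743 -0.01   0.83 ] J [ 41.924   2.5   -30.768 125.241 -37.683  42.578  85.073] gap 23.24728636437479
```

Both contacts are steady. Continuing the stroke.

Request:
step_arm:
  plan:
    - {"claw": -1,"delta_pos": [-0.035,-0.007,-0.004],"turn": [0.0003,-0.001,0.0005]}
    - {"claw": -1,"delta_pos": [-0.035,-0.007,-0.003],"turn": [0.0003,-0.001,0.0005]}
    - {"claw": -1,"delta_pos": [-0.035,-0.007,-0.003],"turn": [0.0003,-0.001,0.0005]}
    - {"claw": -1,"delta_pos": [-0.035,-0.006,-0.003],"turn": [0.0003,-0.001,0.0005]}
    - {"claw": -1,"delta_pos": [-0.035,-0.006,-0.003],"turn": [0.0003,-0.001,0.0005]}
    - {"claw": -1,"delta_pos": [-0.035,-0.006,-0.003],"turn": [0.0003,-0.001,0.0005]}
    - {"claw": -1,"delta_pos": [-0.035,-0.006,-0.003],"turn": [0.0003,-0.001,0.0005]}

```text
time_s: 12.0
eef_pos: [532.7, -4.9, 114.1]
eef_rot: [[-0.74, 0.582, 0.337], [0.673, 0.639, 0.374], [0.003, 0.503, -0.864]]
wrist_force: [-1.8, 6.4, 7.2]
finger_gap: 23.6
```

Run:
```python
from h import *
where()
```

```text
t 12.0 edge(hone) [ 28.669 -29.52   41.133] bar gap -1.4347916025193568 tilt 30.203580178826147 yaw 0.2391649199232154 roll(x.z) 0.15920740369572317
F hone [3.477 5.675 7.182] M [1.702 0.003 0.868] J [ 42.073   5.569 -29.92  122.214 -35.379  42.956  84.53 ] gap 23.551592154886162
```

Request:
step_arm:
  plan:
    - {"claw": -1,"delta_pos": [-0.035,-0.008,-0.004],"turn": [0.0003,-0.0013,0.0005]}
    - {"claw": -1,"delta_pos": [-0.035,-0.008,-0.004],"turn": [0.0003,-0.0013,0.0005]}
    - {"claw": -1,"delta_pos": [-0.035,-0.007,-0.003],"turn": [0.0003,-0.001,0.0005]}
    - {"claw": -1,"delta_pos": [-0.035,-0.007,-0.003],"turn": [0.0003,-0.001,0.0005]}
    - {"claw": -1,"delta_pos": [-0.035,-0.007,-0.003],"turn": [0.0003,-0.001,0.0005]}
    - {"claw": -1,"delta_pos": [-0.03,-0.007,-0.003],"turn": [0.0003,-0.001,0.0005]}
    - {"claw": -1,"delta_pos": [-0.025,-0.006,-0.003],"turn": [0.0003,-0.001,0.0005]}

```text
time_s: 12.7
eef_pos: [550.6, -20.7, 113.9]
eef_rot: [[-0.74, 0.583, 0.336], [0.673, 0.639, 0.373], [0.003, 0.502, -0.865]]
wrist_force: [-2.8, 5.7, 9.0]
finger_gap: 23.3
```

Run:
```python
from h import *
where()
```

```text
t 12.7 edge(hone) [ 29.031 -53.287  40.839] bar gap -1.2458468381851384 tilt 30.10940095230635 yaw 0.2290465949170271 roll(x.z) 0.16637106916329278
F hone [2.24  5.923 9.022] M [1.689 0.067 0.943] J [ 42.06    8.184 -29.124 119.484 -33.473  43.349  84.062] gap 23.341764249161724
```

Request:
step_arm:
  plan:
    - {"claw": -1,"delta_pos": [-0.03,-0.008,-0.004],"turn": [0,-0.001,0.0005]}
    - {"claw": -1,"delta_pos": [-0.02,-0.007,-0.003],"turn": [0,-0.001,0.0005]}
    - {"claw": -1,"delta_pos": [0,0.05,-0.06],"turn": [0,0,0]}
    - {"claw": -1,"delta_pos": [0,0.08,-0.2],"turn": [0,0,0]}
    - {"claw": -1,"delta_pos": [0,0.05,-0.25],"turn": [0,0,0]}
    - {"claw": -1,"delta_pos": [0,0,-0.25],"turn": [0,0,0]}
    - {"claw": -1,"delta_pos": [0,0,-0.2],"turn": [0,0,0]}
    - {"claw": -1,"delta_pos": [0,0,0],"turn": [0,0,0]}
    - {"claw": -1,"delta_pos": [0,0,0],"turn": [0,0,0]}

```text
time_s: 13.6
eef_pos: [515.6, -62.8, 253.4]
eef_rot: [[-0.74, 0.588, 0.326], [0.673, 0.64, 0.372], [0.01, 0.494, -0.869]]
wrist_force: [0.3, 0.7, -2.7]
finger_gap: 23.2
```

Run:
```python
from h import *
where()
# stroke-2 hover: same above pose, sign -1; spin needed
p,R=spose(55,60,15,-1); s=ctrl.state()
print(s["eef_pos"],p)
print(Rn.from_matrix(s["eef_rot"].T@tool(HY,1,0)).as_rotvec()/np.pi, Rn.from_matrix(tool(HY,-1,0).T@R).as_rotvec()/np.pi)
```

```text
t 13.6 edge(hone) [-26.326 -55.529 180.065] bar gap 20.132178334698164 tilt 29.60619643732371 yaw 0.0013950257157701073 roll(x.z) 0.5843665656969019
F hone [ 0.697  0.23  -2.705] M [-0.583  0.54  -0.013] J [ 46.835  -3.084 -24.97  111.903 -32.67   64.171  82.165] gap 23.201559802386885
[515.563 -62.826 253.441] [458.199  39.548 177.55 ]
[ 0.164 -0.004  0.001] [ 0.167 -0.     0.   ]
```

Request:
step_arm:
  plan:
    - {"claw": -1,"delta_pos": [0,0,0],"turn": [0,0,0.0475]}
    - {"claw": -1,"delta_pos": [0,0,0],"turn": [0,0,0.0475]}
    - {"claw": -1,"delta_pos": [0,0,0],"turn": [0,0,0.0475]}
    - {"claw": -1,"delta_pos": [0,0,0],"turn": [0,0,0.0475]}
    - {"claw": -1,"delta_pos": [0,0,0],"turn": [0,0,0.0475]}
    - {"claw": -1,"delta_pos": [0,0,0],"turn": [0,0,0.0475]}
    - {"claw": -1,"delta_pos": [0,0,0],"turn": [0,0,0.0475]}
    - {"claw": -1,"delta_pos": [0,0,0],"turn": [0,0,0.0475]}
    - {"claw": -1,"delta_pos": [0,0,0],"turn": [0,0,0.0475]}
    - {"claw": -1,"delta_pos": [0,0,0],"turn": [0,0,0.0475]}
    - {"claw": -1,"delta_pos": [0,0,0],"turn": [0,0,0.0475]}
    - {"claw": -1,"delta_pos": [0,0,0],"turn": [0,0,0.0475]}
    - {"claw": -1,"delta_pos": [0,0,0],"turn": [0,0,0.0475]}
    - {"claw": -1,"delta_pos": [0,0,0],"turn": [0,0,0.0475]}
    - {"claw": -1,"delta_pos": [0,0,0],"turn": [0,0,0.0475]}
    - {"claw": -1,"delta_pos": [0,0,0],"turn": [0,0,0.0475]}
    - {"claw": -1,"delta_pos": [0,0,0],"turn": [0,0,0.0475]}
    - {"claw": -1,"delta_pos": [0,0,0],"turn": [0,0,0.0475]}
    - {"claw": -1,"delta_pos": [0,0,0],"turn": [0,0,0.0475]}

```text
time_s: 15.5
eef_pos: [503.3, -48.0, 219.7]
eef_rot: [[0.892, -0.357, 0.278], [-0.445, -0.806, 0.391], [0.085, -0.472, -0.877]]
wrist_force: [-0.1, -1.3, -2.2]
finger_gap: 23.4
```

Run:
```python
from h import *
where(-1)
p,R=spose(56,60,12,-1)
rows(p+[0,0,45],R,4,-1)
```

```text
t 15.5 edge(hone) [-25.254 -32.379 145.684] bar gap -5.651046343366523 tilt 28.174817263055854 yaw 18.688114069150867 roll(x.z) 4.851050010628536
F hone [-1.066 -0.821 -2.159] M [-0.585  0.394  0.004] J [ 49.623  -1.284 -29.341 114.018 -32.054  62.93  -81.206] gap 23.400135264116393
dist 98.53478767500518 ang 16.809685175257588 n 4
[{"claw": -1, "delta_pos": [-0.134, -0.089, 0.032], "turn": [0.0014, 0.005, 0.0228]}, {"claw": -1, "delta_pos": [-0.141, -0.079, 0.03], "turn": [0.0014, 0.005, 0.0228]}, {"claw": -1, "delta_pos": [-0.147, -0.068, 0.028], "turn": [0.0014, 0.005, 0.0228]}, {"claw": -1, "delta_pos": [-0.152, -0.057, 0.026], "turn": [0.0014, 0.005, 0.0228]}]
```

Request:
step_arm:
  plan:
    - {"claw": -1,"delta_pos": [-0.134,-0.089,0.01],"turn": [0.0014,0.005,0.0228]}
    - {"claw": -1,"delta_pos": [-0.141,-0.079,0.01],"turn": [0.0014,0.005,0.0228]}
    - {"claw": -1,"delta_pos": [-0.147,-0.068,0.02],"turn": [0.0014,0.005,0.0228]}
    - {"claw": -1,"delta_pos": [-0.1,-0.04,0.02],"turn": [0.0014,0.005,0.018]}
    - {"claw": -1,"delta_pos": [0,0,0],"turn": [0,0,0]}
    - {"claw": -1,"delta_pos": [0,0,0],"turn": [0,0,0]}

```text
time_s: 16.1
eef_pos: [452.6, 34.1, 218.1]
eef_rot: [[0.737, -0.593, 0.326], [-0.676, -0.636, 0.372], [-0.013, -0.494, -0.869]]
wrist_force: [0.0, -0.9, -2.3]
finger_gap: 23.3
```

Run:
```python
from h import *
where(-1)
p,R=spose(56,20,10,-1)
rows(p,R,4,-1)
```

```text
t 16.1 edge(hone) [  2.467  56.462 144.743] bar gap 27.390618798402947 tilt 29.61004929032112 yaw -0.383349133045888 roll(x.z) -0.7659089907439954
F hone [-0.609 -0.622 -2.265] M [-0.564  0.477 -0.034] J [ 48.305 -14.85  -32.713 124.636 -40.455  60.553 -98.948] gap 23.26882744514365
dist 81.15524247476819 ang 0.8598950973285835 n 4
[{"claw": -1, "delta_pos": [0.001, 0.03, 0.132], "turn": [0.0005, 0.001, -0.0005]}, {"claw": -1, "delta_pos": [0.0, 0.03, 0.132], "turn": [0.0005, 0.001, -0.0005]}, {"claw": -1, "delta_pos": [-0.0, 0.031, 0.132], "turn": [0.0005, 0.001, -0.0005]}, {"claw": -1, "delta_pos": [-0.0, 0.031, 0.132], "turn": [0.0005, 0.001, -0.0005]}]
```

Request:
step_arm:
  plan:
    - {"claw": -1,"delta_pos": [0,0.03,0.14],"turn": [0.0005,0.001,-0.0005]}
    - {"claw": -1,"delta_pos": [0,0.03,0.17],"turn": [0.0005,0.001,-0.0005]}
    - {"claw": -1,"delta_pos": [0,0.03,0.14],"turn": [0.0005,0.001,-0.0005]}
    - {"claw": -1,"delta_pos": [0,0.02,0.06],"turn": [0.0005,0.001,-0.0005]}
    - {"claw": -1,"delta_pos": [0,0,0],"turn": [0,0,0]}
    - {"claw": -1,"delta_pos": [0,0,0],"turn": [0,0,0]}

```text
time_s: 16.7
eef_pos: [469.4, 50.6, 138.2]
eef_rot: [[0.739, -0.585, 0.335], [-0.674, -0.639, 0.37], [-0.002, -0.499, -0.867]]
wrist_force: [0.0, -0.3, -2.6]
finger_gap: 23.0
```

Run:
```python
from h import *
where(-1)
p,R=spose(58,4,2,-1)
rows(p,R,3,-1)
```

```text
t 16.7 edge(hone) [26.358 54.513 65.06 ] bar gap 9.015427832634074 tilt 29.931970497768777 yaw 0.1415489099861068 roll(x.z) -0.11322732216311593
F hone [-0.21  -0.245 -2.601] M [-0.544  0.396  0.009] J [ 46.404  -7.118 -37.114 129.477 -41.726  46.595 -96.705] gap 23.013963040089667
dist 16.130590557205466 ang 0.24537643188985897 n 3
(3, '{"claw": -1, "delta_pos": [-0.008, 0.015, 0.031], "turn": [0.0001, 0.0004, 0.0002]}')
```

Request:
step_arm:
  plan:
    - {"claw": -1,"delta_pos": [-0.015,0.022,0.05],"turn": [0,0.0005,0]}
    - {"claw": -1,"delta_pos": [-0.01,0.02,0.04],"turn": [0,0,0]}
    - {"claw": -1,"delta_pos": [0,0.01,0.01],"turn": [0,0,0]}
    - {"claw": -1,"delta_pos": [0,0,0],"turn": [0,0,0]}

```text
time_s: 17.1
eef_pos: [467.9, 52.9, 121.0]
eef_rot: [[0.738, -0.585, 0.338], [-0.675, -0.639, 0.368], [0.001, -0.5, -0.866]]
wrist_force: [-0.4, -0.3, -0.9]
finger_gap: 23.2
```

Run:
```python
from h import *
where(-1)
```

```text
t 17.1 edge(hone) [27.065 56.956 47.857] bar gap 1.0243650672925835 tilt 29.967227817504995 yaw 0.15222165310927135 roll(x.z) 0.05626833467482637
F hone [-0.461  0.12  -0.9  ] M [-0.594  0.518 -0.014] J [ 46.019  -5.759 -37.655 130.874 -42.388  43.738 -95.686] gap 23.18558523431596
```

Request:
step_arm:
  plan:
    - {"claw": -1,"delta_pos": [-0.005,0.018,0],"turn": [0,0,0]}
    - {"claw": -1,"delta_pos": [0,0.008,0],"turn": [0,0,0]}
    - {"claw": -1,"delta_pos": [0,0,0],"turn": [0,0,0]}

```text
time_s: 17.4
eef_pos: [466.0, 51.4, 120.3]
eef_rot: [[0.738, -0.583, 0.34], [-0.675, -0.64, 0.368], [0.003, -0.501, -0.865]]
wrist_force: [1.2, 1.9, -1.2]
finger_gap: 23.5
```

Run:
```python
from h import *
where(-1)
```

```text
t 17.4 edge(hone) [24.79  57.153 47.246] bar gap -1.2687256432628793 tilt 30.075041354816836 yaw 0.2495237912791859 roll(x.z) 0.15677257718661414
F hone [ 2.238  0.381 -1.225] M [-0.103  0.063  0.17 ] J [ 46.137  -5.961 -37.41  131.182 -42.783  43.791 -94.96 ] gap 23.5105814791241
```

Request:
step_arm:
  plan:
    - {"claw": -1,"delta_pos": [0,0.006,0.015],"turn": [0,0,0]}
    - {"claw": -1,"delta_pos": [0,0.006,0.015],"turn": [0,0,0]}
    - {"claw": -1,"delta_pos": [0,0.005,0.008],"turn": [0,0,0]}

```text
time_s: 17.7
eef_pos: [468.4, 52.2, 115.6]
eef_rot: [[0.738, -0.581, 0.343], [-0.675, -0.639, 0.368], [0.005, -0.503, -0.864]]
wrist_force: [-0.2, 2.2, 6.9]
finger_gap: 22.6
```

Run:
```python
from h import *
where(-1)
```

```text
t 17.7 edge(hone) [27.221 55.732 42.72 ] bar gap -1.533822940181147 tilt 30.224313949430968 yaw 0.319953357371284 roll(x.z) 0.3049111561566255
F hone [1.518 1.619 6.885] M [ 0.837 -0.121  0.338] J [ 45.97   -5.226 -37.626 131.357 -42.97   42.692 -94.644] gap 22.643308357187685
```

Request:
step_arm:
  plan:
    - {"claw": -1,"delta_pos": [0.02,0.006,0],"turn": [0,0,0]}
    - {"claw": -1,"delta_pos": [0.033,0.006,-0.002],"turn": [0,0,0.0003]}
    - {"claw": -1,"delta_pos": [0.035,0.006,-0.002],"turn": [-0.0003,0.0005,0.0005]}
    - {"claw": -1,"delta_pos": [0.035,0.006,-0.003],"turn": [-0.0003,0.001,0.0005]}

```text
time_s: 18.1
eef_pos: [478.9, 41.8, 115.2]
eef_rot: [[0.739, -0.582, 0.341], [-0.674, -0.638, 0.371], [0.001, -0.504, -0.864]]
wrist_force: [-0.8, 7.0, 5.4]
finger_gap: 23.0
```

Run:
```python
from h import *
where(-1)
```

```text
t 18.1 edge(hone) [26.772 41.335 42.343] bar gap -2.2650591150972064 tilt 30.264072945623557 yaw 0.2519075606834624 roll(x.z) 0.07598117213877816
F hone [4.61  5.267 5.445] M [ 1.67  -0.125  0.787] J [ 46.467  -3.079 -37.192 129.813 -41.516  42.7   -94.594] gap 23.00290214047595
```

Request:
step_arm:
  plan:
    - {"claw": -1,"delta_pos": [0.035,0.005,-0.001],"turn": [-0.0003,0.001,0.0005]}
    - {"claw": -1,"delta_pos": [0.035,0.005,-0.001],"turn": [-0.0003,0.001,0.0005]}
    - {"claw": -1,"delta_pos": [0.035,0.005,-0.002],"turn": [-0.0003,0.001,0.0005]}
    - {"claw": -1,"delta_pos": [0.035,0.005,-0.002],"turn": [-0.0003,0.001,0.0005]}
    - {"claw": -1,"delta_pos": [0.035,0.005,-0.002],"turn": [-0.0003,0.001,0.0005]}

```text
time_s: 18.6
eef_pos: [495.1, 28.0, 115.0]
eef_rot: [[0.736, -0.584, 0.342], [-0.677, -0.637, 0.368], [0.003, -0.503, -0.864]]
wrist_force: [-1.2, 5.3, 6.4]
finger_gap: 22.9
```

Run:
```python
from h import *
where(-1)
```

```text
t 18.6 edge(hone) [27.435 19.801 42.076] bar gap -1.8598797072227953 tilt 30.17806038265238 yaw 0.11105815025965662 roll(x.z) 0.18086324054038752
F hone [3.084 4.525 6.366] M [ 1.517 -0.037  0.846] J [ 46.821  -0.438 -36.773 127.687 -39.321  42.272 -95.271] gap 22.925325961914353
```

Request:
step_arm:
  plan:
    - {"claw": -1,"delta_pos": [0.035,0.007,-0.002],"turn": [-0.0003,0.0005,0.0003]}
    - {"claw": -1,"delta_pos": [0.035,0.006,-0.002],"turn": [-0.0003,0.0005,0.0003]}
    - {"claw": -1,"delta_pos": [0.035,0.006,-0.002],"turn": [-0.0003,0.0005,0.0003]}
    - {"claw": -1,"delta_pos": [0.035,0.006,-0.002],"turn": [-0.0003,0.0005,0.0003]}
    - {"claw": -1,"delta_pos": [0.035,0.006,-0.002],"turn": [-0.0003,0.0005,0.0003]}
    - {"claw": -1,"delta_pos": [0.035,0.006,-0.002],"turn": [-0.0003,0.0005,0.0003]}
    - {"claw": -1,"delta_pos": [0.035,0.006,-0.002],"turn": [-0.0003,0.0005,0.0003]}

```text
time_s: 19.3
eef_pos: [516.9, 8.8, 114.6]
eef_rot: [[0.74, -0.583, 0.336], [-0.673, -0.639, 0.372], [-0.002, -0.501, -0.865]]
wrist_force: [-2.2, 7.2, 7.6]
finger_gap: 22.9
```

Run:
```python
from h import *
where(-1)
```

```text
t 19.3 edge(hone) [27.88  -8.593 41.585] bar gap -1.6908247206475968 tilt 30.08675726502385 yaw 0.24660090986738697 roll(x.z) -0.13733082592964857
F hone [3.77  6.485 7.627] M [ 1.663 -0.042  0.744] J [ 47.096   3.526 -35.882 124.268 -36.126  42.628 -95.93 ] gap 22.909198967385148
```

Request:
step_arm:
  plan:
    - {"claw": -1,"delta_pos": [0.035,0.008,-0.003],"turn": [-0.0003,0.001,0.0004]}
    - {"claw": -1,"delta_pos": [0.035,0.007,-0.003],"turn": [-0.0003,0.001,0.0004]}
    - {"claw": -1,"delta_pos": [0.035,0.007,-0.003],"turn": [-0.0003,0.001,0.0004]}
    - {"claw": -1,"delta_pos": [0.035,0.007,-0.003],"turn": [-0.0003,0.001,0.0004]}
    - {"claw": -1,"delta_pos": [0.035,0.007,-0.003],"turn": [-0.0003,0.001,0.0004]}
    - {"claw": -1,"delta_pos": [0.035,0.007,-0.003],"turn": [-0.0003,0.001,0.0004]}
    - {"claw": -1,"delta_pos": [0.035,0.007,-0.003],"turn": [-0.0003,0.001,0.0004]}

```text
time_s: 20.0
eef_pos: [537.9, -10.5, 114.6]
eef_rot: [[0.739, -0.583, 0.337], [-0.674, -0.64, 0.37], [0.0, -0.501, -0.866]]
wrist_force: [-1.6, 6.3, 6.6]
finger_gap: 23.0
```

Run:
```python
from h import *
where(-1)
```

```text
t 20.0 edge(hone) [ 27.875 -37.322  41.582] bar gap -1.7519300127548716 tilt 30.041688390919592 yaw 0.2382206068626727 roll(x.z) 0.004849423393349303
F hone [3.607 5.443 6.603] M [ 1.712 -0.04   0.851] J [ 47.098   6.699 -34.936 121.232 -33.519  42.72  -96.624] gap 23.010183841991278
```

Request:
step_arm:
  plan:
    - {"claw": -1,"delta_pos": [0.035,0.008,-0.003],"turn": [-0.0003,0.001,0.0004]}
    - {"claw": -1,"delta_pos": [0.035,0.008,-0.003],"turn": [-0.0003,0.001,0.0004]}
    - {"claw": -1,"delta_pos": [0.035,0.008,-0.003],"turn": [-0.0003,0.001,0.0004]}
    - {"claw": -1,"delta_pos": [0.033,0.008,-0.003],"turn": [-0.0003,0.001,0.0004]}
    - {"claw": -1,"delta_pos": [0.025,0.007,-0.003],"turn": [-0.0003,0.001,0.0004]}

```text
time_s: 20.5
eef_pos: [551.2, -22.5, 114.5]
eef_rot: [[0.738, -0.583, 0.338], [-0.674, -0.64, 0.369], [0.001, -0.501, -0.866]]
wrist_force: [-1.1, 6.1, 6.7]
finger_gap: 23.1
```

Run:
```python
from h import *
where(-1)
```

```text
t 20.5 edge(hone) [ 28.105 -55.394  41.451] bar gap -1.685130540516333 tilt 30.041582076244058 yaw 0.2403346786803648 roll(x.z) 0.0682532703756033
F hone [3.757 4.962 6.671] M [1.702 0.056 0.802] J [ 46.99    8.675 -34.296 119.251 -31.987  42.887 -97.029] gap 23.054623966442232
```

Request:
step_arm:
  plan:
    - {"claw": -1,"delta_pos": [0.02,0.007,-0.003],"turn": [0,0.001,0.0004]}
    - {"claw": -1,"delta_pos": [0,-0.05,-0.06],"turn": [0,0,0]}
    - {"claw": -1,"delta_pos": [0,-0.08,-0.2],"turn": [0,0,0]}
    - {"claw": -1,"delta_pos": [0,-0.05,-0.25],"turn": [0,0,0]}
    - {"claw": -1,"delta_pos": [0,0,-0.25],"turn": [0,0,0]}
    - {"claw": -1,"delta_pos": [0,0,-0.25],"turn": [0,0,0]}
    - {"claw": -1,"delta_pos": [0,0,0],"turn": [0,0,0]}
    - {"claw": -1,"delta_pos": [0,0,0],"turn": [0,0,0]}

```text
time_s: 21.3
eef_pos: [511.8, -65.3, 262.4]
eef_rot: [[0.737, -0.589, 0.332], [-0.676, -0.64, 0.366], [-0.003, -0.494, -0.869]]
wrist_force: [-0.5, 0.8, -2.3]
finger_gap: 23.1
```

Run:
```python
from h import *
where(-1); print(ctrl.state()["eef_pos"])
rows(np.array([539.1,-336.7,270]),tool(8.97),18,-1)
```

```text
t 21.3 edge(hone) [-30.651 -55.111 189.01 ] bar gap 20.809835003412957 tilt 29.60719946215945 yaw -0.018713220897681716 roll(x.z) -0.19755372640630642
F hone [ 0.212  0.926 -2.253] M [-0.526  0.469  0.017] J [ 52.68   -4.053 -29.825 111.526 -33.155  65.266 -97.415] gap 23.082777946768392
[511.833 -65.276 262.39 ]
dist 272.89638122608665 ang 142.8533008187669 n 18
[{"claw": -1, "delta_pos": [0.075, 0.057, -0.036], "turn": [-0.004, -0.0112, -0.0425]}, {"claw": -1, "delta_pos": [0.066, 0.067, -0.038], "turn": [-0.004, -0.0112, -0.0425]}, {"claw": -1, "delta_pos": [0.055, 0.075, -0.039], "turn": [-0.004, -0.0112, -0.0425]}, {"claw": -1, "delta_pos": [0.043, 0.082, -0.04], "turn": [-0.004, -0.0112, -0.0425]}, {"claw": -1, "delta_pos": [0.03, 0.088, -0.04], "turn": [-0.004, -0.0112, -0.0425]}, {"claw": -1, "delta_pos": [0.017, 0.091, -0.04], "turn": [-0.004, -0.0112, -0.0425]}, {"claw": -1, "delta_pos": [0.003, 0.093, -0.039], "turn": [-0.004, -0.0112, -0.0425]}, {"claw": -1, "delta_pos": [-0.011, 0.093, -0.037], "turn": [-0.004, -0.0112, -0.0425]}, {"claw": -1, "delta_pos": [-0.024, 0.091, -0.036], "turn": [-0.004, -0.0112, -0.0425]}, {"claw": -1, "delta_pos": [-0.037, 0.088, -0.033], "turn": [-0.004, -0.0112, -0.0425]}, {"claw": -1, "delta_pos": [-0.05, 0.082, -0.031], "turn": [-0.004, -0.0112, -0.0425]}, {"claw": -1, "delta_pos": [-0.062, 0.075, -0.028], "turn": [-0.004, -0.0112, -0.0425]}, {"claw": -1, "delta_pos": [-0.072, 0.067, -0.025], "turn": [-0.004, -0.0112, -0.0425]}, {"claw": -1, "delta_pos": [-0.081, 0.057, -0.021], "turn": [-0.004, -0.0112, -0.0425]}, {"claw": -1, "delta_pos": [-0.088, 0.046, -0.018], "turn": [-0.004, -0.0112, -0.0425]}, {"claw": -1, "delta_pos": [-0.094, 0.034, -0.014], "turn": [-0.004, -0.0112, -0.0425]}, {"claw": -1, "delta_pos": [-0.098, 0.021, -0.01], "turn": [-0.004, -0.0112, -0.0425]}, {"claw": -1, "delta_pos": [-0.101, 0.008, -0.006], "turn": [-0.004, -0.0112, -0.0425]}]
```

Request:
step_arm:
  plan:
    - {"claw": -1,"delta_pos": [0.075,0.057,-0.036],"turn": [-0.004,-0.0112,-0.0425]}
    - {"claw": -1,"delta_pos": [0.066,0.067,-0.038],"turn": [-0.004,-0.0112,-0.0425]}
    - {"claw": -1,"delta_pos": [0.055,0.075,-0.039],"turn": [-0.004,-0.0112,-0.0425]}
    - {"claw": -1,"delta_pos": [0.043,0.082,-0.04],"turn": [-0.004,-0.0112,-0.0425]}
    - {"claw": -1,"delta_pos": [0.03,0.088,-0.04],"turn": [-0.004,-0.0112,-0.0425]}
    - {"claw": -1,"delta_pos": [0.017,0.091,-0.04],"turn": [-0.004,-0.0112,-0.0425]}
    - {"claw": -1,"delta_pos": [0.003,0.093,-0.039],"turn": [-0.004,-0.0112,-0.0425]}
    - {"claw": -1,"delta_pos": [-0.011,0.093,-0.037],"turn": [-0.004,-0.0112,-0.0425]}
    - {"claw": -1,"delta_pos": [-0.024,0.091,-0.036],"turn": [-0.004,-0.0112,-0.0425]}
    - {"claw": -1,"delta_pos": [-0.037,0.088,-0.033],"turn": [-0.004,-0.0112,-0.0425]}
    - {"claw": -1,"delta_pos": [-0.05,0.082,-0.031],"turn": [-0.004,-0.0112,-0.0425]}
    - {"claw": -1,"delta_pos": [-0.062,0.075,-0.028],"turn": [-0.004,-0.0112,-0.0425]}
    - {"claw": -1,"delta_pos": [-0.072,0.067,-0.025],"turn": [-0.004,-0.0112,-0.0425]}
    - {"claw": -1,"delta_pos": [-0.081,0.057,-0.021],"turn": [-0.004,-0.0112,-0.0425]}
    - {"claw": -1,"delta_pos": [-0.088,0.046,-0.018],"turn": [-0.004,-0.0112,-0.0425]}
    - {"claw": -1,"delta_pos": [-0.06,0.02,-0.01],"turn": [-0.004,-0.0112,-0.04]}
    - {"claw": -1,"delta_pos": [0,0,0],"turn": [0,0,0]}

```text
time_s: 23.0
eef_pos: [542.3, -299.4, 243.0]
eef_rot: [[0.02, 0.998, -0.055], [0.998, -0.017, 0.064], [0.063, -0.056, -0.996]]
wrist_force: [-0.4, -0.5, -1.7]
finger_gap: 23.2
```

Run:
```python
from h import *
s=ctrl.state();print(s["eef_pos"],s["joint_positions"])
rows(np.array([539.1,-336.7,235]),tool(8.97),4,-1)
```

```text
[ 542.301 -299.401  242.961] [ 52.796  22.551 -36.028  81.717  10.587  84.069  15.875]
dist 38.27363524076734 ang 11.138817861299488 n 4
[{"claw": -1, "delta_pos": [-0.063, -0.004, 0.01], "turn": [-0.004, -0.0054, -0.0139]}, {"claw": -1, "delta_pos": [-0.063, -0.006, 0.011], "turn": [-0.004, -0.0054, -0.0139]}, {"claw": -1, "delta_pos": [-0.062, -0.009, 0.011], "turn": [-0.004, -0.0054, -0.0139]}, {"claw": -1, "delta_pos": [-0.061, -0.012, 0.012], "turn": [-0.004, -0.0054, -0.0139]}]
```

Request:
step_arm:
  plan:
    - {"claw": -1,"delta_pos": [-0.063,-0.004,-0.005],"turn": [-0.004,-0.0054,-0.0139]}
    - {"claw": -1,"delta_pos": [-0.063,-0.006,0],"turn": [-0.004,-0.0054,-0.0139]}
    - {"claw": -1,"delta_pos": [-0.062,-0.009,0],"turn": [-0.004,-0.0054,-0.0139]}
    - {"claw": -1,"delta_pos": [-0.045,-0.01,0],"turn": [-0.004,-0.0054,-0.0139]}
    - {"claw": -1,"delta_pos": [0,0,0],"turn": [0,0,0]}
    - {"claw": -1,"delta_pos": [0,0,0],"turn": [0,0,0]}

```text
time_s: 23.6
eef_pos: [538.4, -329.7, 234.8]
eef_rot: [[-0.142, 0.99, -0.008], [0.99, 0.143, 0.012], [0.013, -0.006, -1.0]]
wrist_force: [0.9, 0.4, -1.5]
finger_gap: 23.0
```

Run:
```python
from h import *
s=ctrl.state();print(s["eef_pos"],s["joint_positions"])
rows(np.array([539.1,-336.7,205]),tool(8.97),2,-1)
```

```text
[ 538.426 -329.738  234.84 ] [ 55.908  21.419 -36.964  84.12   12.423  79.393  26.622]
dist 30.64840062432909 ang 1.1206547977805743 n 2
[{"claw": -1, "delta_pos": [-0.025, -0.0, 0.099], "turn": [-0.0009, -0.002, -0.0022]}, {"claw": -1, "delta_pos": [-0.024, -0.001, 0.099], "turn": [-0.0009, -0.002, -0.0022]}]
```

Request:
step_arm:
  plan:
    - {"claw": -1,"delta_pos": [-0.025,0,0.1],"turn": [-0.001,-0.002,-0.002]}
    - {"claw": -1,"delta_pos": [-0.024,0,0.06],"turn": [-0.001,-0.002,-0.002]}
    - {"claw": -1,"delta_pos": [0,0,0],"turn": [0,0,0]}
    - {"claw": -1,"delta_pos": [0,0,0],"turn": [0,0,0]}

```text
time_s: 24.0
eef_pos: [539.9, -334.5, 209.0]
eef_rot: [[-0.149, 0.989, -0.001], [0.989, 0.149, 0.004], [0.004, -0.001, -1.0]]
wrist_force: [0.2, -0.0, -1.2]
finger_gap: 23.0
```

Run:
```python
from h import *
import cv2
s=ctrl.state();print(s["eef_pos"])
rows(np.array([539.1,-336.7,195]),tool(8.97),1,-1)
a=ctrl.read_camera("side")[:,:,::-1][110:210,320:440]
cv2.imwrite("pics/r1.png",cv2.resize(a,(720,600),interpolation=cv2.INTER_CUBIC))
```

```text
[ 539.948 -334.49   209.039]
dist 14.237122646803577 ang 0.4518791564954201 n 1
(1, '{"claw": -1, "delta_pos": [-0.014, -0.008, 0.094], "turn": [-0.0002, -0.0014, -0.0021]}')
```

View pics/r1.png

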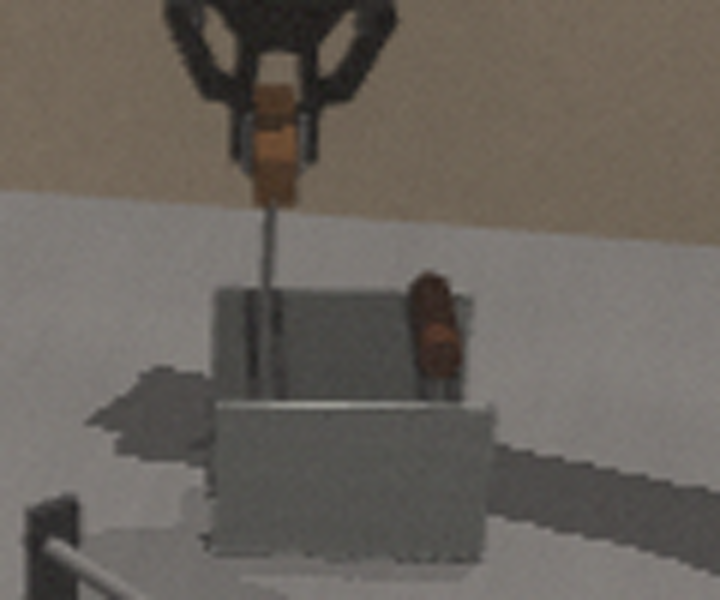

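Side view: the blade at (268,300) sits over the far slot, between its two rails at 252 and 278. Inserting.

Request:
step_arm:
  plan:
    - {"claw": -1,"delta_pos": [-0.014,-0.008,0.03],"turn": [0,-0.001,-0.002]}
    - {"claw": -1,"delta_pos": [0,0,0],"turn": [0,0,0]}
    - {"claw": -1,"delta_pos": [0,0,0.07],"turn": [0,0,0]}
    - {"claw": -1,"delta_pos": [0,0,0],"turn": [0,0,0]}

```text
time_s: 24.45
eef_pos: [539.5, -336.9, 194.1]
eef_rot: [[-0.156, 0.988, 0.0], [0.988, 0.156, 0.0], [-0.0, 0.0, -1.0]]
wrist_force: [-0.2, -0.5, -2.2]
finger_gap: 23.2
```

Run:
```python
from h import *
rows(np.array([539.1,-336.7,160]),tool(8.97),2,-1)
```

```text
dist 34.089215356864116 ang 0.03527140695199657 n 2
(2, '{"claw": -1, "delta_pos": [0.001, -0.001, 0.114], "turn": [0.0001, 0.0, -0.0001]}')
```

Well aligned. Descending with checks.

Request:
step_arm:
  plan:
    - {"claw": -1,"delta_pos": [0,-0.001,0.1],"turn": [0,0,0]}
    - {"claw": -1,"delta_pos": [0,0,0.1],"turn": [0,0,0]}
    - {"claw": -1,"delta_pos": [0,0,0.05],"turn": [0,0,0]}
    - {"claw": -1,"delta_pos": [0,0,0],"turn": [0,0,0]}

```text
time_s: 24.85
eef_pos: [538.8, -336.6, 152.2]
eef_rot: [[-0.155, 0.988, -0.001], [0.988, 0.155, 0.001], [0.001, -0.001, -1.0]]
wrist_force: [-0.9, -0.1, -2.3]
finger_gap: 23.1
```

Run:
```python
from h import *
rows(np.array([539.1,-336.7,125]),tool(8.97),2,-1)
```

```text
dist 27.16302375596139 ang 0.07334157137007219 n 2
(2, '{"claw": -1, "delta_pos": [-0.001, 0.001, 0.091], "turn": [-0.0001, -0.0002, -0.0001]}')
```

Request:
step_arm:
  plan:
    - {"claw": -1,"delta_pos": [0,0.001,0.1],"turn": [0,0,0]}
    - {"claw": -1,"delta_pos": [0,0,0.1],"turn": [0,0,0]}
    - {"claw": -1,"delta_pos": [0,0,0.06],"turn": [0,0,0]}
    - {"claw": -1,"delta_pos": [0,0,0],"turn": [0,0,0]}

```text
time_s: 25.25
eef_pos: [538.7, -336.4, 109.2]
eef_rot: [[-0.155, 0.988, -0.001], [0.988, 0.155, 0.001], [0.002, -0.001, -1.0]]
wrist_force: [-0.1, 0.4, -2.4]
finger_gap: 23.2
```

Run:
```python
from h import *
rows(np.array([539.1,-336.7,99.4]),tool(8.97),1,-1)
```

```text
dist 9.784310332091133 ang 0.11598693539048234 n 1
(1, '{"claw": -1, "delta_pos": [-0.003, 0.002, 0.065], "turn": [-0.0003, -0.0005, -0.0001]}')
```

Request:
step_arm:
  plan:
    - {"claw": -1,"delta_pos": [-0.002,0.002,0.05],"turn": [0,0,0]}
    - {"claw": -1,"delta_pos": [0,0,0.01],"turn": [0,0,0]}
    - {"claw": -1,"delta_pos": [0,0,0],"turn": [0,0,0]}

```text
time_s: 25.55
eef_pos: [539.5, -336.7, 99.7]
eef_rot: [[-0.155, 0.988, -0.001], [0.988, 0.155, 0.001], [0.001, -0.001, -1.0]]
wrist_force: [0.3, -0.3, -0.8]
finger_gap: 23.0
```

Request:
step_arm:
  plan:
    - {"claw": -0.2,"delta_pos": [0,0,0.003],"turn": [0,0,0]}
    - {"claw": 0,"delta_pos": [0,0,0],"turn": [0,0,0]}
    - {"claw": 0.2,"delta_pos": [0,0,0],"turn": [0,0,0]}
    - {"claw": 0.2,"delta_pos": [0,0,0],"turn": [0,0,0]}
    - {"claw": 0.2,"delta_pos": [0,0,-0.1],"turn": [0,0,0]}
    - {"claw": 0.2,"delta_pos": [0,0,-0.2],"turn": [0,0,0]}
    - {"claw": 0.2,"delta_pos": [0,0,-0.25],"turn": [0,0,0]}
    - {"claw": 0.2,"delta_pos": [0,0,-0.25],"turn": [0,0,0]}
    - {"claw": 0.2,"delta_pos": [0,0,-0.1],"turn": [0,0,0]}
    - {"claw": 0.2,"delta_pos": [0.25,0,0],"turn": [0,0,0]}
    - {"claw": 0.2,"delta_pos": [0.3,0,0],"turn": [0,0,0]}
    - {"claw": 0.2,"delta_pos": [0.3,0,0],"turn": [0,0,0]}
    - {"claw": 0.2,"delta_pos": [0.1,0,0],"turn": [0,0,0]}
    - {"claw": 0.2,"delta_pos": [0,0,0],"turn": [0,0,0]}

```text
time_s: 26.95
eef_pos: [519.2, -192.0, 253.9]
eef_rot: [[-0.155, 0.988, 0.012], [0.988, 0.155, -0.006], [-0.008, 0.011, -1.0]]
wrist_force: [-0.3, -0.5, 0.7]
finger_gap: 51.4
```

Run:
```python
from h import *
import cv2
s=ctrl.state();print(s["eef_pos"],s["joint_vel"])
t=ctrl.read_camera("top")[:,:,::-1]; d=ctrl.read_camera("side")[:,:,::-1]
cv2.imwrite("pics/f.png",np.hstack([cv2.resize(t[220:330,430:540],(400,400),interpolation=cv2.INTER_CUBIC),cv2.resize(d[130:290,240:400],(400,400),interpolation=cv2.INTER_CUBIC)]))
```

```text
[ 519.161 -192.028  253.903] [-0.659 -1.114  0.38  -0.615 -0.119  0.406  0.403]
```

View pics/f.png

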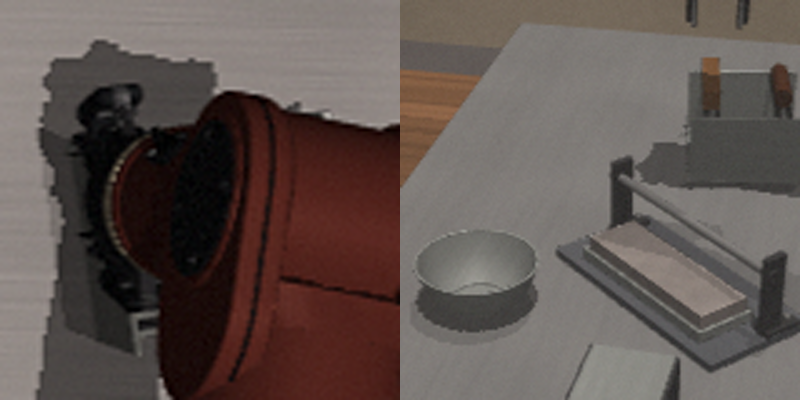

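The side view shows the scraper hanging in the far slot, with its handle at about (364,164) and the bar and stone back in place; in the top view the arm covers the rack. I'll compare the rack region with the first picture, then hand in.

Run:
```python
from h import *
import cv2
a=cv2.imread("pics/side0.png").astype(int)[145:205,345:410]; b=ctrl.read_camera("side")[:,:,::-1].astype(int)[145:205,345:410]
def cen(im): 
    B,G,R=im[...,0],im[...,1],im[...,2]; m=(R-B>40)&(R>80); y,x=np.nonzero(m); return x.mean(),y.mean(),m.sum()
print(cen(a),cen(b),np.abs(a-b).mean()); print(ctrl.job_done())
```

```text
(np.float64(19.551724137931036), np.float64(14.494252873563218), np.int64(87)) (np.float64(18.78048780487805), np.float64(10.902439024390244), np.int64(41)) 8.825384615384616
the job is handed in; nothing more can be done
None
```

The job is handed in, and both sides of the scraper are dressed. By the robot's readings every step went as asked, but my last automatic check on the rack was inconclusive.

- **Strokes:** I took the square-handled scraper from the far slot and drew the riveted side along the stone from left to right, then the plain side the same way. The blade's middle went from about +57 to −58 mm along the stand. The lean stayed between 30.0 and 30.7 degrees. The stone was pressed about 2–3 mm and the bar about 1–2 mm, and the readings showed both contacts at every check. No check read over about 12 N.
- **First stroke restarted:** I broke off the first attempt on the riveted side after about 5 mm, because the bar contact was getting too light. I lifted the edge off the stone, went back to the left end and did the full stroke.
- **Hanging back:** The scraper went back into its slot the same way round. The tool reached within 0.5 mm of the pose where I had gripped it, with no side force, and was clear of everything afterwards. The job took about 27 s of the 72 s allowed.
- **Last checks:** The final side picture shows the scraper hanging in its slot, with the round scraper, bowl, stand and stone where they were; I did not compare the jar and tin. In the top picture the arm covered the rack.
- **Check that disagreed:** Comparing the orange of the handle with the first picture gave fewer matching pixels (41 instead of 87) and a centre 3.7 pixels away. I put this down to the arm's shadow on the handle, but did not confirm it.

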